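# Bed a glass screen: tighten the four cover screws crosswise

### The arm

A 7-joint arm with a two-finger parallel gripper is mounted at the origin on the work surface. World frame = base frame: x ahead of the robot, y to its left, z up, the work surface at z = 0. Lengths are in mm, angles in rad, forces in N, time in s.
With the tool pointing down it reaches from about 400 to 850 mm from the base axis. Payload 4.5 kg.
Tool frame: the origin (TCP) lies at the centre of the arm's flange, where the gripper is bolted on; the fingertips stand 173 mm ahead of it and the grasp point (between the pads) lies 155 mm ahead of it; z points along the fingers, y is the direction in which the jaws open and shut (so a half turn about z gives the same grasp; the last joint's range is limited). The gripper opens to 85 mm and grips with 20 to 120 N. Pads are 22 mm wide; open, the fingers measure 114 mm over their backs; the gripper's body (76 mm by 85 mm) begins 54 mm behind the grasp point. The pads swing forward as they close: fully open they stand 13 mm farther back than shut.
Start: joints at [1.253, 0.689, -0.195, 1.565, 0.157, 0.902, -0.215], TCP at [215.391, -586.723, 404.717] pointing down, gripper open.
Joint ranges: [-3.01, 3.01], [-0.46, 2.08], [-1.47, 1.51], [0.13, 2.56], [-1, 4.14], [0.04, 2.09], [-2.66, 2.66]. Speed limits (rad/s): [2.57, 2.57, 3.14, 3.14, 3.14, 3.14, 3.14].

### API

Orientations are given as a unit quaternion [w, x, y, z].
In Python, from plant import manip, vision, nets gives the robot as it stands. The module is installed in compiled form; this text tells all that it offers.
- The arm moves only by the tool step_arm, never from a script. Its argument "plan" is a list of rows, each a list of 3 entries, a list of its own where there are three numbers: the finger opening in mm, from 0 to 85.4, then the shift along the world's x, y, z scaled (see below), then the turn, a rotation vector about the world's x, y, z scaled (see below). In form: [[grip, [tx, ty, tz], [wx, wy, wz]], ...]. A call has 1 to 8 rows; each row shifts and turns the commanded pose from where the row before left it; what a row does not reach is not made up. The controller multiplies each number of a shift by 3 cm and each number of a turn by 360 degrees. A row lasts 1/12 s, in which the tool goes at most 41.7 mm and 7.16 degrees, less where a joint would pass 70% of its speed; a pose out of reach is approached as far as the arm can. A call with a number of a shift or a turn outside -1 to 1 is refused whole. A call with a gripper value outside its range is refused whole. The fingers move at their own pace and stop on an object; "grip_force" is the grip in N (left out, the last holds). Time passes only in rows, so rows that do not move let the fingers close. It gives the time, the measured TCP pose, the force and the opening at its end, in the units of the state.
- manip.get_state(): the state, without advancing time (a new reading comes with each control period).
- vision.capture(name): name is "scene" or "side" or "wrist"; returns the picture (420x560x3 uint8, red, green, blue); there is no depth.
- vision.camera_params(name): a dict with "fov_y" (degrees; the focal length in pixels is half the picture's height over the tangent of half this angle, whatever the lens; pixels are square), "cx", "cy" (the principal point, pixels), "position" and "attitude" of the camera in the world. Camera axes: x right, y down, z forward; pixel columns grow to the right and rows downward; lengths in mm; the calibration is good to about 2 mm. A picture is of the moment at which its call begins: read the wrist's pose just before it. camera_params takes no time and is no camera call; for the wrist camera it gives the pose at the moment of the call.
- manip.job_done(): hands the job in, once; it reports no verdict.
Trained networks look in the newest picture that a camera, given by its name, has taken for a name from the list of things; names that differ only in an ending like _2 or _b are one class to them, and where a whole thing is asked for, a point or a joint stands for the part that bears it (a point fixed in the world has none). Each returns a list of dicts, best first, with "p" (0 to 1); they miss things now and then, are a little off and sometimes report something else, mostly with a low value. They report only what shows in the picture. A call takes as long as a camera call. They do not tell look-alikes from the thing itself.
- nets.search_frame(query, camera): "xy" ([column, row] in pixels, amid what is visible of it).
- nets.regions_of(query, camera): "pixels" (420x560 bool, what is visible of it) and "xy" ([column, row] in pixels, amid what is visible of it).
- nets.tip_of(query, camera): "xy" ([column, row] in pixels: a listed point, or the origin of a listed thing).
The state is a dict: "clock": time; "joint_pos": joint angles; "joint_velocities": joint speeds; "tau": joint torques, N m; "position": TCP position; "orientation": TCP orientation; "contact_force": force on the tool from outside, world axes, zero at the start; "wrist_torque": the same for the moment, N m; "opening": opening from 0.0 (shut) to 1.0 (fully open).
Only numpy, scipy, OpenCV 4.12 (cv2) and the standard library are available. Lean on these libraries where they do the work, as an engineer would, in place of code of your own. Each camera call takes 0.05 s, during which the arm holds its last target.

### The job

Screw the brass cover down flat onto the red glass screen with its four wing screws: first nip all four down part way, going crosswise and giving each about an eighth of a turn, then go round crosswise again and bring each one home until it is felt to be firm. Never let the cover tip, and do not force a screw once it is firm, or the glass will crack. Leave the mallet, lamp cap and bolts alone.

Things in the scene. Friction and masses are not known exactly. Their poses are not given: they have to be found in the camera images.
- frame_top (a point): Thick brass prism frame, 170 x 170 mm, lying level in the jaws of a steel machine vice that is bolted down (the vice runs along this frame's y axis, its handle at -y). This point: centre of the frame's top face, 72 mm above the iron plate; z up, x and y along the frame's sides.
- cover_top (a point): Cover: thick brass frame 150 x 150 x 20 mm, 2.8 kg, with a 76 mm window over the red glass screen. Point: centre of its top face; z is its upward normal. At the start it lies level and loose on a soft 6 mm sponge-rubber gasket, its top 26 mm above the frame's top face; screwed home it bears on the glass, 1.3 to 3.1 mm lower (differs each time, not visible).
- screw_a (a point): Bronze wing screw a, at the +x +y corner, 55 mm in x and in y from the cover's centre; c is diagonally opposite. Point: on its axis, mid-height of the wing, 27 mm above the cover; x along the wing, z up. Wing: flat bar 46 long (x), 9 thick (y), 30 mm high; round flange 22 mm across below. Held to its shank by a rubber bush: gives 0.5 rad per N m, springs back. Screw sinks 12 mm per turn (1.9 mm/rad).
- flange_a (a joint): Turn of screw a's shank and flange, rad, clockwise from above (tightening) positive. Starts at 0 to 0.15, meets the cover by 0.2. Thread drag 0.2 N m, up to 0.28 with the sponge. Cover home somewhere from 0.85 to 1.8, differs each time: from there the torque to hold the wing climbs steadily. Firm: 0.4 N m (about 0.4 rad on at the wing); by 0.5 the glass may crack. Stays where left.
- screw_b (a point): Bronze wing screw b, at the -x +y corner, 55 mm in x and in y from the cover's centre; d is diagonally opposite. Point: on its axis, mid-height of the wing, 27 mm above the cover; x along the wing, z up. Wing: flat bar 46 long (x), 9 thick (y), 30 mm high; round flange 22 mm across below. Held to its shank by a rubber bush: gives 0.5 rad per N m, springs back. Screw sinks 12 mm per turn (1.9 mm/rad).
- flange_b (a joint): Turn of screw b's shank and flange, rad, clockwise from above (tightening) positive. Starts at 0 to 0.15, meets the cover by 0.2. Thread drag 0.2 N m, up to 0.28 with the sponge. Cover home somewhere from 0.85 to 1.8, differs each time: from there the torque to hold the wing climbs steadily. Firm: 0.4 N m (about 0.4 rad on at the wing); by 0.5 the glass may crack. Stays where left.
- screw_c (a point): Bronze wing screw c, at the -x -y corner, 55 mm in x and in y from the cover's centre; a is diagonally opposite. Point: on its axis, mid-height of the wing, 27 mm above the cover; x along the wing, z up. Wing: flat bar 46 long (x), 9 thick (y), 30 mm high; round flange 22 mm across below. Held to its shank by a rubber bush: gives 0.5 rad per N m, springs back. Screw sinks 12 mm per turn (1.9 mm/rad).
- flange_c (a joint): Turn of screw c's shank and flange, rad, clockwise from above (tightening) positive. Starts at 0 to 0.15, meets the cover by 0.2. Thread drag 0.2 N m, up to 0.28 with the sponge. Cover home somewhere from 0.85 to 1.8, differs each time: from there the torque to hold the wing climbs steadily. Firm: 0.4 N m (about 0.4 rad on at the wing); by 0.5 the glass may crack. Stays where left.
- screw_d (a point): Bronze wing screw d, at the +x -y corner, 55 mm in x and in y from the cover's centre; b is diagonally opposite. Point: on its axis, mid-height of the wing, 27 mm above the cover; x along the wing, z up. Wing: flat bar 46 long (x), 9 thick (y), 30 mm high; round flange 22 mm across below. Held to its shank by a rubber bush: gives 0.5 rad per N m, springs back. Screw sinks 12 mm per turn (1.9 mm/rad).
- flange_d (a joint): Turn of screw d's shank and flange, rad, clockwise from above (tightening) positive. Starts at 0 to 0.15, meets the cover by 0.2. Thread drag 0.2 N m, up to 0.28 with the sponge. Cover home somewhere from 0.85 to 1.8, differs each time: from there the torque to hold the wing climbs steadily. Firm: 0.4 N m (about 0.4 rad on at the wing); by 0.5 the glass may crack. Stays where left.
- mallet_center (a point): Wooden mallet lying on the plate, head 100 x 62 x 56 mm, handle 210 mm; this point is near its head's handle side. Bystander.
- lamp_cap_center (a point): Dented tin funnel-shaped lamp cap, 92 mm across, 75 mm high, standing wide end down; this point at half height. Bystander.
- bolt1_center (a point): Hexagonal bronze bolt standing on its head, 55 mm high, head 28 mm across corners; this point at half height. Bystander.
- bolt2_center (a point): A second, equal bronze bolt. Bystander.
There are look-alikes about, which are no part of the job. There is more than one size of the part that bears cover_top; the job needs the middle-sized.

How it is judged (in metres and radians):
On the way:
1. all four screws nipped part way (each between 0.5 and 1.1 rad) with the cover about level (0.69 deg) (value of joint flange_a between 0.5 and 1.1 rad and value of joint flange_b between 0.5 and 1.1 rad and value of joint flange_c between 0.5 and 1.1 rad and value of joint flange_d between 0.5 and 1.1 rad and angle between the z axis of cover_top and the z axis of frame_top, either way round below 0.012 rad), for 0.1 s.
At the end, for the whole second after the job is handed in: each of the four screws bears on the cover with more than 17 N (firm, beyond what the gasket alone takes), the cover lies parallel to the frame within 0.009 rad and is at rest (contact force between each of flange_a, flange_b, flange_c, flange_d and cover above 17 N and angle between the z axis of cover_top and the z axis of frame_top, either way round below 0.009 rad and linear speed of cover below 0.01 m/s); the robot touches nothing.
It fails at once if a screw is forced: it bears on the cover with more than 52 N and the glass cracks (contact force between any of flange_a, flange_b, flange_c, flange_d and cover above 52 N).
It fails at once if the cover tips by more than 0.016 rad against the frame (angle between the z axis of cover_top and the z axis of frame_top, either way round above 0.016 rad).
It fails at once if two neighbouring screws are both turned past 0.7 rad while neither of the other two has been turned past 0.3 rad (not crosswise) ((value of joint each of flange_a, flange_b above 0.7 rad and value of joint each of flange_c, flange_d below 0.3 rad) or (value of joint each of flange_b, flange_c above 0.7 rad and value of joint each of flange_d, flange_a below 0.3 rad) or (value of joint each of flange_c, flange_d above 0.7 rad and value of joint each of flange_a, flange_b below 0.3 rad) or (value of joint each of flange_d, flange_a above 0.7 rad and value of joint each of flange_b, flange_c below 0.3 rad)).
It fails at once if the mallet, lamp cap or a bolt is moved by more than 15 mm (distance of any of mallet_center, lamp_cap_center, bolt1_center, bolt2_center from where it was at the start of the episode above 0.015 m).
It also fails if it takes over 72 s, if anything falls off the work surface, if the arm or the gripper's body presses on something with over 40 N, if the wrist force passes 120 N, or if a joint passes its speed limit or range.

## Working session

There is one attempt and no reset: what is moved stays moved. The work goes in short steps, Python scripts to look and compute and a tool call to move; the robot and the scene stay as the last step left them, time stands still between calls to the robot, and variables do not carry over. Pictures are saved under pics/ and viewed, and the job is handed in when it is done.

Besides the shell and the picture viewer there is one more tool, called after "Request:" as name(argument=value, ...), one argument or row to a line, values as JSON. step_arm: Moves the arm, as the interface text tells. Shifts and turns lie within -1 to 1; 1 stands for 3 cm of shift or 360 degrees of turn. Its arguments: {"type":"object","properties":{"plan":{"type":"array","items":{"type":"array"}},"grip_force":{"type":"number"}},"required":["plan"]}

```bash
mkdir -p pics; ls
cat > h.py <<'E'
import numpy as np, cv2
from plant import manip, vision, nets
from scipy.spatial.transform import Rotation as R
def save(name,im): cv2.imwrite('pics/'+name+'.png',im[:,:,::-1])
def q2R(q): return R.from_quat([q[1],q[2],q[3],q[0]]).as_matrix()
def cam(name):
    p=vision.camera_params(name); f=210/np.tan(np.radians(p['fov_y'])/2)
    return p,f
E
python3 - <<'E'
from h import *
s=manip.get_state(); print(s)
for n in ['scene','side','wrist']:
    print(n,vision.camera_params(n))
    save(n+'0',vision.capture(n))
print(manip.get_state()['clock'])
E
```

```text
pics
{'clock': 0.0, 'joint_pos': array([ 1.25280927,  0.68999104, -0.19449516,  1.56636153,  0.15729656,
        0.90250753, -0.21511655]), 'joint_velocities': array([ 0.00186405,  0.00098348,  0.00098153,  0.00080931,  0.0003466 ,
       -0.00118956, -0.00088547]), 'tau': array([ 3.91877411e-04, -5.39616072e+01, -1.26628999e+00, -1.58545786e+01,
        9.16789955e-03,  9.72493988e-03, -3.23103528e-06]), 'position': array([ 215.20981414, -586.42009986,  403.87420854]), 'orientation': array([-9.08373837e-04,  9.84565474e-01,  1.75014134e-01, -2.36078113e-04]), 'contact_force': array([ 0.47377869, -0.00298397, -0.31634307]), 'wrist_torque': array([-0.01403955,  0.00623134,  0.02152075]), 'opening': 1.0025659703382974}
scene {'fov_y': 54.50949542637433, 'cx': 277.5584872465059, 'cy': 207.88104573274842, 'position': array([827.42166047, 653.50301142, 514.04819076]), 'attitude': array([-0.12308983,  0.254044  ,  0.84841916, -0.44776721])}
side {'fov_y': 42.432390503839294, 'cx': 278.6603086894859, 'cy': 205.25853005768704, 'position': array([100.81979982, 845.27643723, 698.66770338]), 'attitude': array([ 0.11611358, -0.2124919 ,  0.87127742, -0.42689635])}
wrist {'fov_y': 63.211749578725225, 'cx': 283.34307185202675, 'cy': 208.94384959855822, 'position': array([ 279.31631678, -563.15178767,  373.54045251]), 'attitude': array([ 0.11124627,  0.81261166, -0.56673089, -0.07811951])}
0.15
```

View pics/scene0.png

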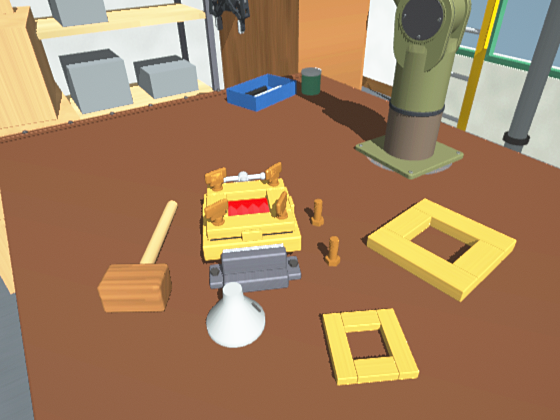

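View pics/side0.png

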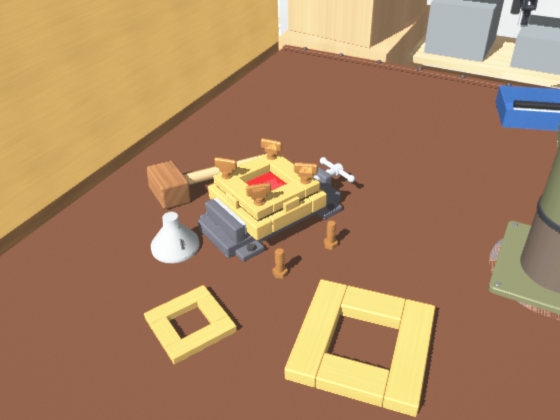

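View pics/wrist0.png

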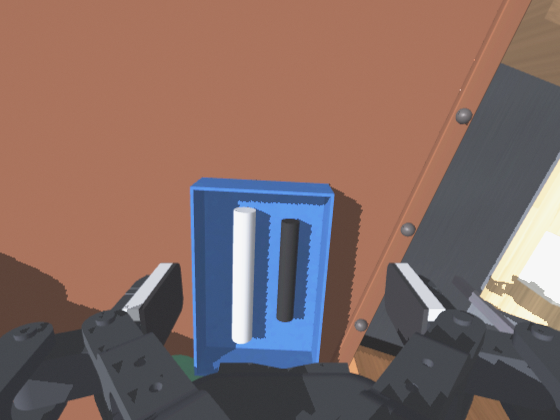

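Run:
```python
from h import *
for c in ['scene','side']:
    vision.capture(c)
    for q in ['screw_a','frame_top','cover_top']:
        r=nets.tip_of(q,c); print(c,q,[(np.round(d['xy'],1).tolist(),round(d['p'],2)) for d in r])
# plane intersect helper + crop
ims={}
im=vision.capture('scene'); save('scene_crop',cv2.resize(im[150:300,180:360],None,fx=4,fy=4,interpolation=cv2.INTER_CUBIC))
im=vision.capture('side'); save('side_crop',cv2.resize(im[120:260,190:370],None,fx=4,fy=4,interpolation=cv2.INTER_CUBIC))
print(manip.get_state()['clock'])
```

```text
scene screw_a [([211.9, 212.0], 0.91), ([276.9, 169.3], 0.75), ([281.1, 200.7], 0.7), ([214.4, 172.8], 0.58), ([245.8, 201.1], 0.41)]
scene frame_top [([246.1, 215.3], 0.94)]
scene cover_top [([440.5, 237.6], 0.73), ([366.3, 337.6], 0.62), ([246.1, 202.3], 0.59)]
side screw_a [([301.9, 168.6], 0.87), ([257.7, 191.8], 0.85), ([269.5, 146.6], 0.59), ([226.1, 165.3], 0.49)]
side frame_top [([265.0, 191.0], 0.94)]
side cover_top [([360.8, 333.6], 0.69), ([262.6, 179.9], 0.64), ([190.0, 319.3], 0.61)]
0.65
```

View pics/scene_crop.png

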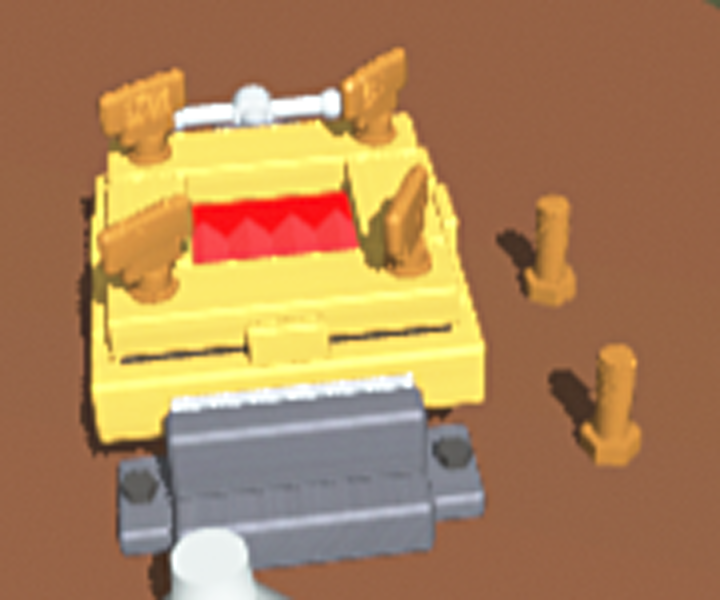

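View pics/side_crop.png

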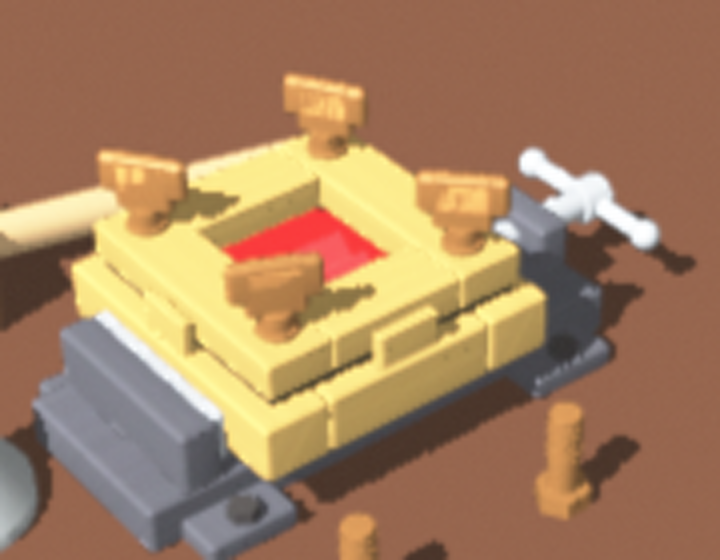

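```bash
cat >> h.py <<'E'
def ray(name,xy,p=None):
    p=p or vision.camera_params(name); f=210/np.tan(np.radians(p['fov_y'])/2)
    d=q2R(p['attitude'])@np.array([(xy[0]-p['cx'])/f,(xy[1]-p['cy'])/f,1]); return np.array(p['position']),d/np.linalg.norm(d)
def tri(rays):
    A=np.zeros((3,3));b=np.zeros(3)
    for o,d in rays:
        M=np.eye(3)-np.outer(d,d);A+=M;b+=M@o
    x=np.linalg.solve(A,b); return x,[round(float(np.linalg.norm((np.eye(3)-np.outer(d,d))@(x-o))),1) for o,d in rays]
def proj(name,X,p=None):
    p=p or vision.camera_params(name); f=210/np.tan(np.radians(p['fov_y'])/2)
    c=q2R(p['attitude']).T@(np.array(X)-p['position']); return np.array([p['cx']+f*c[0]/c[2],p['cy']+f*c[1]/c[2]])
E
python3 - <<'E'
from h import *
for n,(u,v) in dict(frame=((246.1,215.3),(265,191)),cover=((246.1,202.3),(262.6,179.9)),nearL=((211.9,212),(226.1,165.3)),nearR=((281.1,200.7),(257.7,191.8)),farL=((214.4,172.8),(269.5,146.6)),farR=((276.9,169.3),(301.9,168.6))).items():
    x,e=tri([ray('scene',u),ray('side',v)]); print(n,np.round(x,1),e)
E
```

```text
frame [546.5  92.9  66.1] [0.9, 0.9]
cover [547.   98.8  97.8] [2.0, 2.0]
nearL [621.  113.  116.3] [0.1, 0.1]
nearR [515.7 169.5 127. ] [3.3, 3.3]
farL [570.7  25.  129.9] [4.6, 4.6]
farR [469.8  83.4 136.3] [0.7, 0.7]
```

Run:
```python
from h import *
s=manip.get_state();p=vision.camera_params('wrist')
Rt=q2R(s['orientation']);Rc=q2R(p['attitude'])
print('cam pos in tool',Rt.T@(p['position']-s['position']));print('cam R in tool',np.round(Rt.T@Rc,3))
ang=np.degrees(np.arctan2(Rt[1],Rt[0]));print(ang)
# position of TCP so cover center at image centre (~row 180), yaw kept
T=Rt.T@(p['position']-s['position'])
for z in (350,380,404):
    d=Rc@np.array([0,-0.05,1.]); 
    C=np.array([545,98,112.]); k=(z+(Rt@T)[2]-C[2])/-d[2]
    print(z,C-d*k-Rt@T)
```

```text
cam pos in tool [68.20301511  0.24228395 30.42952349]
cam R in tool [[ 0.001 -0.963 -0.269]
 [ 1.     0.001  0.001]
 [-0.001 -0.269  0.963]]
[ 20.15647716 -69.84352284 -69.78200815]
350 [524.92155274  91.13621081 350.        ]
380 [531.28557194  93.50730418 380.        ]
404 [536.3767873   95.40417888 404.        ]
```

Request:
step_arm(
  plan=[
    [50, [0.457, 0.986, 0], [0, 0, 0]],
    [50, [0.457, 0.986, 0], [0, 0, 0]],
    [50, [0.457, 0.986, 0], [0, 0, 0]],
    [50, [0.457, 0.986, 0], [0, 0, 0]],
    [50, [0.457, 0.986, 0], [0, 0, 0]],
    [50, [0.457, 0.986, 0], [0, 0, 0]],
    [50, [0.457, 0.986, 0], [0, 0, 0]],
    [50, [0.457, 0.986, 0], [0, 0, 0]],
  ],
)

```text
clock: 1.32
position: [325.5, -348.7, 405.0]
orientation: [0.0, 0.985, 0.175, 0.0]
contact_force: [0.5, -0.7, -0.6]
opening: 0.587
```

Request:
step_arm(
  plan=[
    [50, [0.457, 0.986, 0], [0, 0, 0]],
    [50, [0.457, 0.986, 0], [0, 0, 0]],
    [50, [0.457, 0.986, 0], [0, 0, 0]],
    [50, [0.457, 0.986, 0], [0, 0, 0]],
    [50, [0.457, 0.986, 0], [0, 0, 0]],
    [50, [0.457, 0.986, 0], [0, 0, 0]],
    [50, [0.457, 0.986, 0], [0, 0, 0]],
    [50, [0.457, 0.986, 0], [0, 0, 0]],
  ],
)

```text
clock: 1.98
position: [435.3, -111.9, 405.0]
orientation: [0.0, 0.985, 0.175, 0.0]
contact_force: [0.4, -0.2, 0.3]
opening: 0.587
```

Request:
step_arm(
  plan=[
    [50, [0.457, 0.986, 0], [0, 0, 0]],
    [50, [0.457, 0.986, 0], [0, 0, 0]],
    [50, [0.457, 0.986, 0], [0, 0, 0]],
    [50, [0.457, 0.986, 0], [0, 0, 0]],
    [50, [0.457, 0.986, 0], [0, 0, 0]],
    [50, [0.457, 0.986, 0], [0, 0, 0]],
    [50, [0.457, 0.986, 0], [0, 0, 0]],
    [50, [0, 0, 0], [0, 0, 0]],
  ],
)

```text
clock: 2.65
position: [532.7, 101.4, 405.1]
orientation: [-0.003, 0.984, 0.18, 0.003]
contact_force: [0.9, 1.0, 0.5]
opening: 0.588
```

Run:
```python
from h import *
s=manip.get_state();print({k:np.round(s[k],3) for k in ('clock','joint_pos','position','orientation','opening','contact_force','wrist_torque')})
im=vision.capture('wrist');save('w1',im)
r=nets.tip_of('screw_a','wrist'); print([(np.round(d['xy'],1).tolist(),round(d['p'],2)) for d in r])
```

```text
{'clock': np.float64(2.65), 'joint_pos': array([-0.197,  0.576, -0.12 ,  1.821,  0.089,  0.743, -1.572]), 'position': array([532.663, 101.4  , 405.126]), 'orientation': array([-0.003,  0.984,  0.18 ,  0.003]), 'opening': np.float64(0.588), 'contact_force': array([0.865, 1.006, 0.451]), 'wrist_torque': array([ 0.062, -0.017,  0.007])}
[([300.2, 92.3], 0.78), ([296.0, 293.7], 0.64), ([193.0, 197.9], 0.62), ([401.0, 200.1], 0.57)]
```

View pics/w1.png

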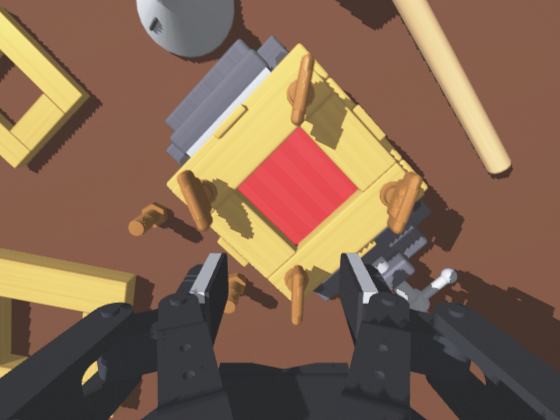

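Run:
```python
from h import *
import pickle
p=vision.camera_params('wrist');im=vision.capture('wrist');p2=vision.camera_params('wrist')
s=manip.get_state();print(s['position'],s['orientation'],p['position'],p2['position'],p['attitude'])
pickle.dump((p,im),open('w2.pkl','wb'))
r=nets.tip_of('screw_a','wrist')
for d in r:
    o,dd=ray('wrist',d['xy'],p); k=(125-o[2])/dd[2]; print(np.round(d['xy'],1),round(d['p'],2),np.round(o+k*dd,1))
save('w2c',cv2.resize(im[40:330,150:450],None,fx=2.6,fy=2.05*1.0,interpolation=cv2.INTER_CUBIC))
for n,(x,y) in dict(a=(302,90),b=(195,200),c=(297,293),d=(402,202)).items():
    cr=cv2.resize(im[y-45:y+45,x-45:x+45],None,fx=3.3,fy=3.3,interpolation=cv2.INTER_CUBIC)
    globals()['c_'+n]=cr
g=np.vstack([np.hstack([c_a,c_b]),np.hstack([c_c,c_d])]); save('w2g',g)
```

```text
[530.50455165  93.43006215 404.56494636] [ 3.61304897e-04  9.84529845e-01  1.75216217e-01 -3.62469312e-04] [594.90624407 118.6005681  374.23208085] [594.57998993 116.65337815 374.09537893] [ 0.11155314  0.81346055 -0.56556866 -0.07726533]
[182.8 193.3] 0.96 [514.9 169.  125. ]
[290.7  81.1] 0.89 [616.9 121.3 125. ]
[389.6 191.7] 0.72 [569.9  24.4 125. ]
[286.5 285.5] 0.63 [470.4  69.5 125. ]
```

View pics/w2g.png

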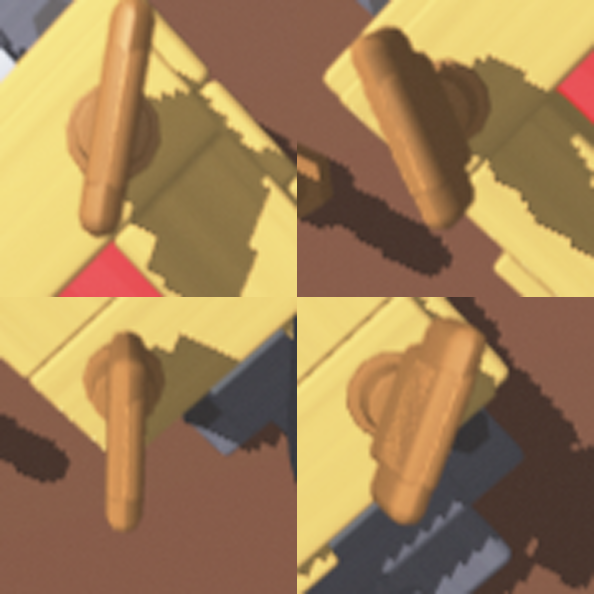

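Run:
```python
from h import *
import pickle
p=vision.camera_params('wrist');im=vision.capture('wrist');p2=vision.camera_params('wrist')
s=manip.get_state();print(s['clock'],s['position'],s['orientation'],p['position'],p2['position'],s['wrist_torque'])
pickle.dump((p,im),open('w3.pkl','wb'))
r=nets.tip_of('screw_a','wrist')
for d in r:
    o,dd=ray('wrist',d['xy'],p); k=(125-o[2])/dd[2]; print(np.round(d['xy'],1),round(d['p'],2),np.round(o+k*dd,1))
m=nets.regions_of('screw_a','wrist')
for d in m: print(np.round(d['xy']),d['p'],d['pixels'].sum())
pickle.dump([(d['xy'],d['p'],d['pixels']) for d in m],open('m3.pkl','wb'))
t=[]
for (x,y) in [(290,82),(182,193),(286,286),(390,191)]:
    cr=cv2.resize(im[y-40:y+40,x-40:x+40],None,fx=3.6,fy=3.6,interpolation=cv2.INTER_CUBIC)
    for i in range(0,80,10):
        cv2.line(cr,(int((i+.5)*3.6),0),(int((i+.5)*3.6),5 if i!=40 else 12),(255,255,255),1);cv2.line(cr,(0,int((i+.5)*3.6)),(5 if i!=40 else 12,int((i+.5)*3.6)),(255,255,255),1)
    t.append(cr)
save('w3g',np.vstack([np.hstack(t[:2]),np.hstack(t[2:])]))
```

```text
2.9 [530.35763052  92.0321298  404.67462373] [ 6.17740551e-04  9.84755784e-01  1.73940947e-01 -4.60400167e-04] [594.46773013 115.5891949  374.10518757] [594.46846863 115.12364494 374.17890185] [ 0.01777287  0.04630205 -0.04224172]
[285.   77.5] 0.97 [617.  122.2 125. ]
[390.2 187.8] 0.86 [571.7  21.9 125. ]
[178.5 188.9] 0.84 [516.6 169.8 125. ]
[289.  285.6] 0.66 [470.   64.6 125. ]
[286.  78.] 0.81 980
[180. 188.] 0.81 1279
[285. 287.] 0.77 674
[389. 183.] 0.7 1366
```

View pics/w3g.png

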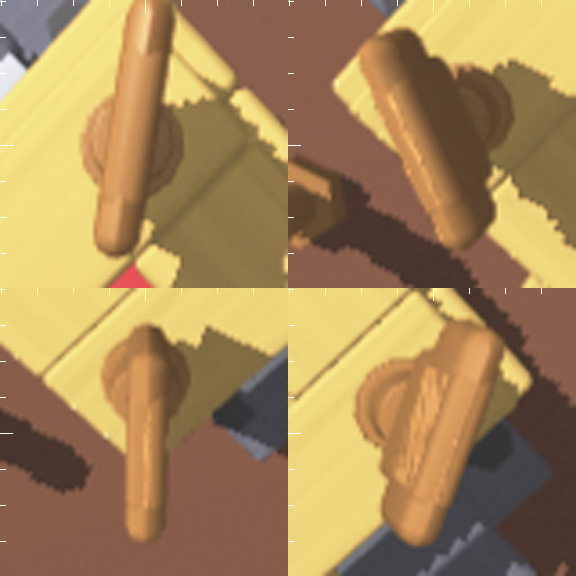

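```bash
cat > fit.py <<'E'
from h import *
import pickle,itertools
from scipy.optimize import minimize
S=4
def parts(x,y,yaw,zc):
    c,s=np.cos(yaw),np.sin(yaw)
    def box(L,W,z0,z1):
        return [[x+c*i*L/2-s*j*W/2,y+s*i*L/2+c*j*W/2,z] for i in(-1,1) for j in(-1,1) for z in(z0,z1)]
    def cyl(r,z0,z1): return [[x+r*np.cos(t),y+r*np.sin(t),z] for t in np.linspace(0,2*np.pi,24) for z in(z0,z1)]
    return [box(46,9,zc+2,zc+15),box(34,9,zc-6,zc+15),box(22,9,zc-14,zc+15),cyl(11,zc-27,zc-22),cyl(7,zc-22,zc-13)]
def render(P,p,zc,x0,y0,n=100):
    m=np.zeros((n*S//1,n*S),np.uint8)
    for pt in parts(*P,zc):
        q=np.array([proj('wrist',X,p) for X in pt]); q=((q-[x0,y0]+.5)*S)
        h=cv2.convexHull(q.astype(np.float32)); cv2.fillConvexPoly(m,np.round(h).astype(np.int32),1)
    return m
def fit(p,mask,P0,zc=125,dims=3):
    ys,xs=np.nonzero(mask); x0=int(xs.mean())-50;y0=int(ys.mean())-50
    M=np.zeros((100,100),np.uint8)
    for yy,xx in zip(ys,xs):
        if 0<=yy-y0<100 and 0<=xx-x0<100: M[yy-y0,xx-x0]=1
    M=cv2.resize(M,None,fx=S,fy=S,interpolation=cv2.INTER_NEAREST)
    def cost(v):
        m=render((v[0],v[1],v[2]/20),p,zc,x0,y0); return 1-(m&M).sum()/(m|M).sum()
    best=None
    for dy in (-.3,0,.3):
        v0=[P0[0],P0[1],(P0[2]+dy)*20]
        r=minimize(cost,v0,method='Nelder-Mead',options=dict(initial_simplex=[v0]+[[v0[j]+(4 if j==i else 0) for j in range(3)] for i in range(3)],xatol=.05,fatol=1e-4,maxiter=200))
        if best is None or r.fun<best.fun: best=r
    return best.x[0],best.x[1],best.x[2]/20,best.fun,(x0,y0)
def axis_guess(p,d,zc=140):
    ys,xs=np.nonzero(d); pts=np.c_[xs,ys].astype(np.float32)
    vx,vy,ux,uy=cv2.fitLine(pts,cv2.DIST_L2,0,.01,.01).ravel()
    g=[]
    for k in(-15,15):
        o,dd=ray('wrist',(ux+k*vx,uy+k*vy),p); g.append(o+(zc-o[2])/dd[2]*dd)
    e=g[1]-g[0]; return np.arctan2(e[1],e[0])
E
python3 - <<'E'
from fit import *
p,im=pickle.load(open('w3.pkl','rb'));m=pickle.load(open('m3.pkl','rb'))
G=dict(a=(617,122),b=(515.7,169.5),c=(470,68),d=(571.7,22.5))
out={};im2=im.copy()
for n,g in G.items():
    q=proj('wrist',(*g,125),p); d=min(m,key=lambda t:np.linalg.norm(np.array(t[0])-q))
    yaw=axis_guess(p,d[2]); r=fit(p,d[2],(*g,yaw)); out[n]=r[:3]
    print(n,np.round(r[:2],1),'yaw',round(np.degrees(r[2])%180,1),'guess',round(np.degrees(yaw)%180,1),round(r[3],3))
    for pt in parts(*r[:3],125):
        h=cv2.convexHull(np.array([proj('wrist',X,p) for X in pt]).astype(np.float32)); cv2.polylines(im2,[np.round(h).astype(np.int32)],True,(0,255,255),1)
save('w3fit',cv2.resize(im2[20:340,130:440],None,fx=2.4,fy=1.87))
P=np.array([out[k][:2] for k in 'abcd']); c=P.mean(0); ref=55*np.array([[1,1],[-1,1],[-1,-1],[1,-1]])
H=(ref.T@(P-c)); th=np.arctan2(H[0,1]-H[1,0],H[0,0]+H[1,1]); Rz=np.array([[np.cos(th),-np.sin(th)],[np.sin(th),np.cos(th)]])
print(c,np.degrees(th)); print(np.round(c+ref@Rz.T,1)); print(np.round(P-(c+ref@Rz.T),1))
E
```

```text
a [615.6 120.7] yaw 10.9 guess 10.6 0.294
b [518.3 166.1] yaw 40.1 guess 40.0 0.275
c [473.8  68.5] yaw 20.1 guess 19.1 0.298
d [571.7  22.7] yaw 5.5 guess 6.6 0.248
[544.86909733  94.50892747] -24.683632002624872
[[617.8 121.5]
 [517.9 167.5]
 [471.9  67.5]
 [571.9  21.6]]
[[-2.2 -0.8]
 [ 0.5 -1.3]
 [ 1.9  1. ]
 [-0.2  1.2]]
```

View pics/w3fit.png

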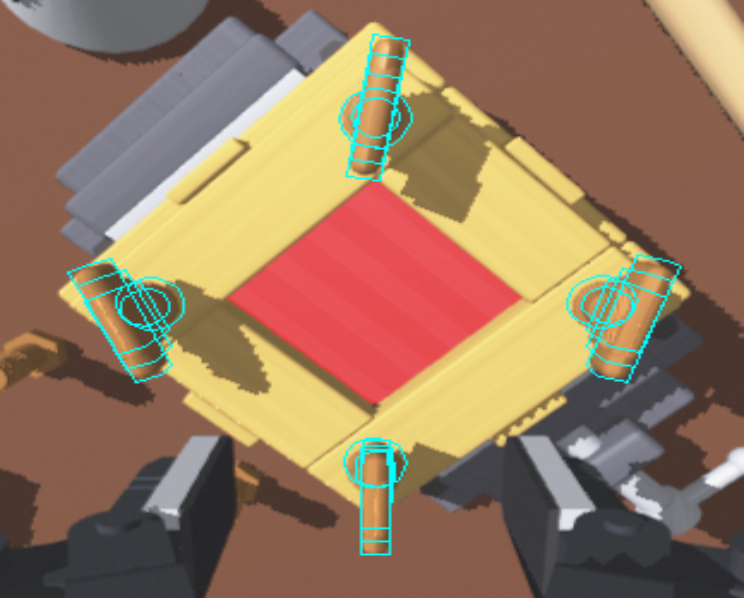

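Request:
step_arm(
  plan=[
    [36, [0.121, 0.04, -0.089], [0, 0, 0.01977]],
    [36, [0.121, 0.04, -0.089], [0, 0, 0.01977]],
    [36, [0.121, 0.04, -0.089], [0, 0, 0.01977]],
    [36, [0.121, 0.04, -0.089], [0, 0, 0.01977]],
    [36, [0.121, 0.04, -0.089], [0, 0, 0.01977]],
    [36, [0.121, 0.04, -0.089], [0, 0, 0.01977]],
    [36, [0.121, 0.04, -0.089], [0, 0, 0.01977]],
    [36, [0.121, 0.04, -0.089], [0, 0, 0.01977]],
  ],
  grip_force=40,
)

```text
clock: 3.67
position: [559.8, 102.0, 383.3]
orientation: [0.0, 0.781, 0.625, -0.0]
contact_force: [-0.1, -0.7, 0.0]
opening: 0.418
```

Request:
step_arm(
  plan=[
    [36, [0.121, 0.04, -0.089], [0, 0, 0.01977]],
    [36, [0.121, 0.04, -0.089], [0, 0, 0.01977]],
    [36, [0.121, 0.04, -0.089], [0, 0, 0.01977]],
    [36, [0.121, 0.04, -0.089], [0, 0, 0.01977]],
    [36, [0.121, 0.04, -0.089], [0, 0, 0.01977]],
    [36, [0.121, 0.04, -0.089], [0, 0, 0.01977]],
    [36, [0.121, 0.04, -0.089], [0, 0, 0.01977]],
    [36, [0.121, 0.04, -0.089], [0, 0, 0.01977]],
  ],
)

```text
clock: 4.33
position: [588.9, 111.5, 361.9]
orientation: [0.0, 0.389, 0.921, -0.0]
contact_force: [-0.1, -0.0, -0.2]
opening: 0.421
```

Request:
step_arm(
  plan=[
    [36, [0.121, 0.04, -0.089], [0, 0, 0.01977]],
    [36, [0.121, 0.04, -0.089], [0, 0, 0.01977]],
    [36, [0.121, 0.04, -0.089], [0, 0, 0.01977]],
    [36, [0.121, 0.04, -0.089], [0, 0, 0.01977]],
    [36, [0.121, 0.04, -0.089], [0, 0, 0.01977]],
    [36, [0.121, 0.04, -0.089], [0, 0, 0.01977]],
    [36, [0.121, 0.04, -0.089], [0, 0, 0.01977]],
    [36, [0.121, 0.04, -0.089], [0, 0, 0.01977]],
  ],
)

```text
clock: 5.0
position: [618.0, 120.9, 340.4]
orientation: [-0.0, -0.098, 0.995, -0.001]
contact_force: [-0.4, 1.2, -0.3]
opening: 0.417
```

```bash
cat >> h.py <<'E'
def st(p=True):
    s=manip.get_state(); Rt=q2R(s['orientation'])
    print('t',round(s['clock'],2),'pos',np.round(s['position'],1),'yaw',round(np.degrees(np.arctan2(Rt[1,0],Rt[0,0]))%360,2),'tiltz',np.round(Rt[:,2],3)[:2],'F',np.round(s['contact_force'],1),'T',np.round(s['wrist_torque'],3),'op',round(s['opening']*85.4,1),'j',np.round(s['joint_pos'],2))
    return s
E
python3 - <<'E'
from h import *
st()
for n in('wrist','scene'):
    p=vision.camera_params(n); im=vision.capture(n)
    for P in ((617.8,121.5,140),(517.9,167.5,140),(471.9,67.5,140),(571.9,21.6,140)):
        q=proj(n,P,p); cv2.circle(im,tuple(int(round(v)) for v in q),3,(0,255,255),1)
    save(n+'4',im)
st()
E
```

```text
t 5.0 pos [618.  120.9 340.4] yaw 191.21 tiltz [-0.    -0.001] F [-0.4  1.2 -0.3] T [ 0.103 -0.001  0.031] op 35.6 j [ 0.18  0.91 -0.89  1.59  0.8   1.04  0.82]
t 5.1 pos [618.1 120.9 339.8] yaw 190.87 tiltz [-0.001 -0.   ] F [ 0.1 -0.5  0.4] T [-0.026  0.054  0.025] op 35.8 j [ 0.18  0.91 -0.89  1.59  0.79  1.04  0.82]
```

View pics/wrist4.png

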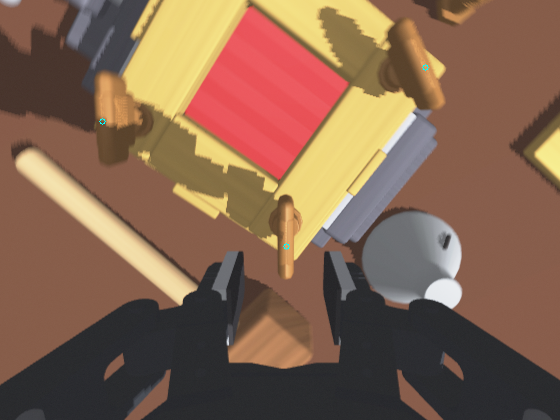

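View pics/scene4.png

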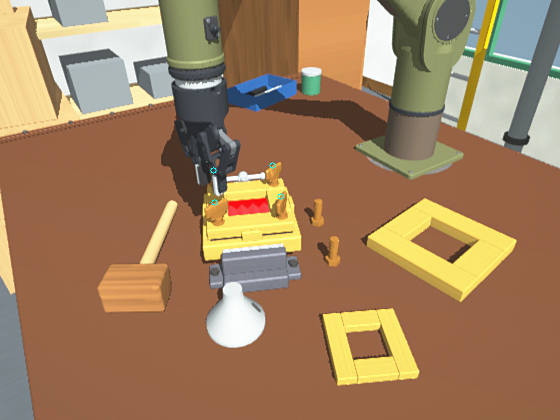

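Run:
```python
from fit import *
from scipy.optimize import least_squares
im=vision.capture('wrist');p4=vision.camera_params('wrist')
pickle.dump((p4,im),open('w4.pkl','wb'))
t4=[d['xy'] for d in nets.tip_of('screw_a','wrist') if d['p']>.3]; print(np.round(t4,1).tolist())
m4=[(d['xy'],d['p'],d['pixels']) for d in nets.regions_of('screw_a','wrist')]; pickle.dump(m4,open('m4.pkl','wb'))
p3,_=pickle.load(open('w3.pkl','rb'))
ps=vision.camera_params('scene');pd=vision.camera_params('side')
obs=[(p3,[[285,77.5],[178.5,188.9],[289,285.6],[390.2,187.8]]),(p4,t4),(ps,[[211.9,212],[281.1,200.7],[276.9,169.3],[214.4,172.8]]),(pd,[[226.1,165.3],[257.7,191.8],[301.9,168.6],[269.5,146.6]])]
ref=55*np.array([[1,1],[-1,1],[-1,-1],[1,-1]])
def pts(v):
    c,s=np.cos(v[2]),np.sin(v[2]); return np.c_[v[0]+ref@[c,-s],v[1]+ref@[s,c],[v[3]]*4]
def res(v,full=False):
    P=pts(v);r=[]
    for p,o in obs:
        f=210/np.tan(np.radians(p['fov_y'])/2)
        Q=np.array([proj('',X,p) for X in P])
        for u in o:
            d=Q-u;i=np.argmin((d**2).sum(1)); Z=np.linalg.norm(P[i]-p['position']); r.append(d[i]*Z/f)
    return np.array(r) if full else np.ravel(r)
v=least_squares(res,[545,94.5,-.43,125],loss='soft_l1',f_scale=2).x
print(v,np.degrees(v[2])); print(np.round(pts(v),1)); print(np.round(res(v,True),1).tolist()); st()
```

```text
[[112.2, 117.6], [284.3, 233.9], [411.9, 65.7]]
[ 5.43612505e+02  9.47276629e+01 -4.29138422e-01  1.25808631e+02] -24.587820409298875
[[616.5 121.9 125.8]
 [516.5 167.6 125.8]
 [470.7  67.6 125.8]
 [570.7  21.8 125.8]]
[[0.1, 0.6], [1.9, 1.1], [-2.6, -1.2], [-0.1, 1.1], [1.1, 1.9], [0.8, 1.0], [0.5, 0.8], [6.9, -5.2], [-0.4, 3.4], [-8.8, 3.8], [0.9, 6.7], [-1.7, -2.4], [1.1, -3.4], [6.3, -0.0], [2.4, -2.6]]
t 5.25 pos [617.7 121.8 340.7] yaw 190.75 tiltz [-0. -0.] F [ 0.1 -0.5 -0.1] T [-0.036 -0.013 -0.013] op 36.4 j [ 0.18  0.91 -0.89  1.59  0.79  1.04  0.81]
```

Request:
step_arm(
  plan=[
    [36, [-0.02, 0, -0.6], [0, 0, 0]],
    [36, [-0.02, 0, -0.7], [0, 0, 0]],
    [36, [0, 0, -0.6], [0, 0, 0]],
    [36, [0, 0, 0], [0, 0, 0]],
  ],
)

```text
clock: 5.58
position: [615.4, 121.1, 280.5]
orientation: [-0.003, -0.095, 0.995, -0.001]
contact_force: [-0.0, -0.5, -0.0]
opening: 0.422
```

Run:
```python
from h import *
st()
```

```text
t 5.58 pos [615.4 121.1 280.5] yaw 190.87 tiltz [-0.005 -0.003] F [-0.  -0.5 -0. ] T [-0.041 -0.009 -0.028] op 36.0 j [ 0.16  0.98 -0.84  1.64  0.87  0.94  0.76]
```

Request:
step_arm(
  plan=[
    [4, [0, 0, 0], [0, 0, 0]],
    [4, [0, 0, 0], [0, 0, 0]],
    [4, [0, 0, 0], [0, 0, 0]],
    [4, [0, 0, 0], [0, 0, 0]],
  ],
  grip_force=40,
)

```text
clock: 5.92
position: [617.1, 122.0, 285.1]
orientation: [0.001, -0.095, 0.995, -0.0]
contact_force: [-0.2, -2.6, 4.8]
opening: 0.101
```

Run:
```python
from h import *
st(); save('wrist5',vision.capture('wrist')); st()
```

```text
t 5.92 pos [617.1 122.  285.1] yaw 190.9 tiltz [ 0.002 -0.001] F [-0.2 -2.6  4.8] T [-0.557  0.064 -0.045] op 8.7 j [ 0.16  0.97 -0.84  1.63  0.87  0.95  0.76]
t 5.97 pos [617.1 122.  285.1] yaw 190.9 tiltz [ 0.002 -0.001] F [-0.4 -2.2  5.6] T [-0.614  0.108 -0.019] op 8.3 j [ 0.16  0.97 -0.84  1.63  0.87  0.95  0.76]
```

View pics/wrist5.png

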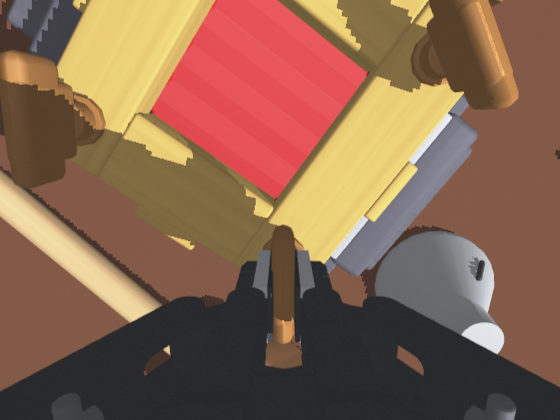

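Request:
step_arm(
  plan=[
    [4, [0, 0, -0.0064], [0, 0, -0.0159]],
    [4, [0, 0, -0.0064], [0, 0, -0.0159]],
    [4, [0, 0, -0.0064], [0, 0, -0.0159]],
    [4, [0, 0, -0.0064], [0, 0, -0.0159]],
  ],
)

```text
clock: 6.3
position: [617.1, 121.7, 284.5]
orientation: [0.001, 0.107, 0.994, -0.001]
contact_force: [-0.5, -3.9, 8.0]
opening: 0.095
```

Run:
```python
from h import *
st()
```

```text
t 6.3 pos [617.1 121.7 284.5] yaw 167.77 tiltz [ 0.002 -0.002] F [-0.5 -3.9  8. ] T [-0.885  0.275  0.216] op 8.1 j [ 0.12  0.95 -0.75  1.63  0.8   0.89  0.41]
```

Request:
step_arm(
  plan=[
    [4, [0, 0, -0.0064], [0, 0, -0.0159]],
    [4, [0, 0, -0.0064], [0, 0, -0.0159]],
    [4, [0, 0, -0.0064], [0, 0, -0.0159]],
    [4, [0, 0, -0.0064], [0, 0, -0.0159]],
    [4, [0, 0, 0], [0, 0, 0]],
  ],
)

```text
clock: 6.72
position: [617.0, 121.6, 283.8]
orientation: [0.002, 0.301, 0.954, -0.001]
contact_force: [-1.1, -4.0, 7.4]
opening: 0.099
```

Run:
```python
from h import *
st(); save('wrist6',vision.capture('wrist')); st()
```

```text
t 6.72 pos [617.  121.6 283.8] yaw 144.92 tiltz [ 0.002 -0.003] F [-1.1 -4.   7.4] T [-0.956  0.185  0.234] op 8.4 j [ 0.08  0.92 -0.65  1.64  0.72  0.84  0.07]
t 6.77 pos [617.1 121.5 283.8] yaw 145.11 tiltz [ 0.002 -0.003] F [-1.  -4.   8.1] T [-1.027  0.223  0.181] op 8.4 j [ 0.08  0.92 -0.66  1.64  0.72  0.84  0.08]
```

View pics/wrist6.png

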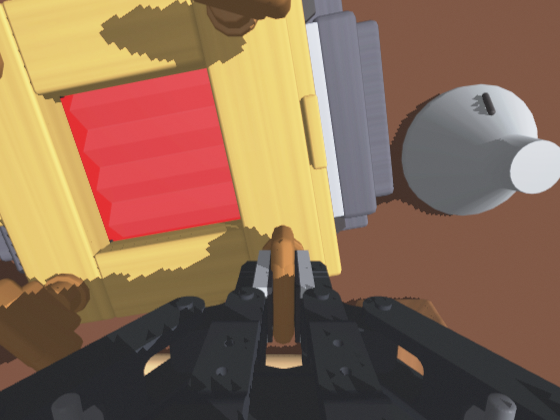

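Request:
step_arm(
  plan=[
    [36, [0, 0, 0], [0, 0, 0]],
    [36, [0, 0, 0], [0, 0, 0]],
    [36, [0, 0, 0.9], [0, 0, 0]],
    [36, [0, 0, 0.9], [0, 0, 0]],
    [36, [-0.61, -0.225, 0], [0, 0, 0.01913]],
    [36, [-0.61, -0.225, 0], [0, 0, 0.01913]],
    [36, [-0.61, -0.225, 0], [0, 0, 0.01913]],
    [36, [-0.61, -0.225, 0], [0, 0, 0.01913]],
  ],
)

```text
clock: 7.43
position: [542.5, 95.9, 336.4]
orientation: [0.0, 0.06, 0.998, 0.001]
contact_force: [0.5, 0.2, 0.9]
opening: 0.423
```

Request:
step_arm(
  plan=[
    [36, [-0.61, -0.225, 0], [0, 0, 0.01913]],
    [36, [-0.61, -0.225, 0], [0, 0, 0.01913]],
    [36, [-0.61, -0.225, 0], [0, 0, 0.01913]],
    [36, [-0.61, -0.225, 0], [0, 0, 0.01913]],
    [36, [0, 0, 0], [0, 0, 0]],
  ],
)

```text
clock: 7.85
position: [466.9, 67.4, 335.8]
orientation: [-0.002, -0.179, 0.984, -0.0]
contact_force: [-0.4, 0.2, -0.3]
opening: 0.422
```

Run:
```python
from h import *
st(); save('wrist7',vision.capture('wrist')); st()
```

```text
t 7.85 pos [466.9  67.4 335.8] yaw 200.63 tiltz [-0.004 -0.001] F [-0.4  0.2 -0.3] T [-0.045  0.021 -0.047] op 36.0 j [ 0.32  0.77 -0.94  2.06  0.9   0.8   0.75]
t 7.9 pos [468.9  68.1 336.1] yaw 200.34 tiltz [-0.002  0.   ] F [-0.6  0.5 -0.4] T [ 0.021 -0.07   0.03 ] op 35.8 j [ 0.32  0.77 -0.94  2.06  0.9   0.8   0.74]
```

View pics/wrist7.png

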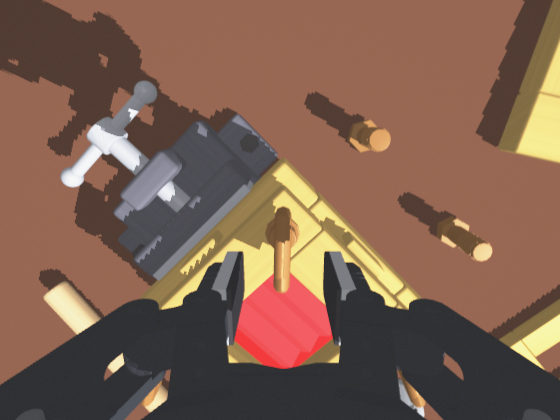

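Request:
step_arm(
  plan=[
    [36, [0, 0, -0.6], [0, 0, 0]],
    [36, [0, 0, -0.6], [0, 0, 0]],
    [36, [0, 0, -0.55], [0, 0, 0]],
    [4, [0, 0, 0], [0, 0, 0]],
    [4, [0, 0, 0], [0, 0, 0]],
    [4, [0, 0, 0], [0, 0, 0]],
    [4, [0, 0, 0], [0, 0, 0]],
  ],
  grip_force=40,
)

```text
clock: 8.48
position: [470.9, 68.3, 283.8]
orientation: [0.001, -0.175, 0.985, 0.0]
contact_force: [1.6, -0.7, -9.4]
opening: 0.09
```

Run:
```python
from h import *
st()
```

```text
t 8.48 pos [470.9  68.3 283.8] yaw 200.19 tiltz [0.001 0.   ] F [ 1.6 -0.7 -9.4] T [-0.071 -0.396 -0.042] op 7.7 j [ 0.26  0.84 -0.85  2.09  1.04  0.71  0.62]
```

Request:
step_arm(
  plan=[
    [4, [0, 0, -0.01], [0, 0, -0.0159]],
    [4, [0, 0, -0.01], [0, 0, -0.0159]],
    [4, [0, 0, -0.01], [0, 0, -0.0159]],
    [4, [0, 0, -0.01], [0, 0, -0.0159]],
  ],
)

```text
clock: 8.82
position: [470.9, 68.1, 283.2]
orientation: [0.001, 0.026, 1.0, -0.0]
contact_force: [1.1, -2.3, -2.1]
opening: 0.1
```

Run:
```python
from h import *
st()
```

```text
t 8.82 pos [470.9  68.1 283.2] yaw 177.07 tiltz [ 0.002 -0.   ] F [ 1.1 -2.3 -2.1] T [-0.481 -0.303  0.168] op 8.6 j [ 0.21  0.81 -0.76  2.1   0.99  0.64  0.27]
```

Request:
step_arm(
  plan=[
    [4, [0, 0, -0.0064], [0, 0, -0.0159]],
    [4, [0, 0, -0.0064], [0, 0, -0.0159]],
    [4, [0, 0, -0.0064], [0, 0, -0.0159]],
    [4, [0, 0, -0.0064], [0, 0, -0.0159]],
    [4, [0, 0, 0], [0, 0, 0]],
  ],
)

```text
clock: 9.23
position: [470.8, 67.9, 282.5]
orientation: [0.001, 0.222, 0.975, -0.0]
contact_force: [2.0, -2.9, -1.8]
opening: 0.096
```

Run:
```python
from h import *
st()
```

```text
t 9.23 pos [470.8  67.9 282.5] yaw 154.32 tiltz [ 0.002 -0.002] F [ 2.  -2.9 -1.8] T [-0.631 -0.444  0.203] op 8.2 j [ 0.16  0.79 -0.66  2.1   0.93  0.57 -0.06]
```

Request:
step_arm(
  plan=[
    [36, [0, 0, 0], [0, 0, 0]],
    [36, [0, 0, 0], [0, 0, 0]],
    [36, [0, 0, 0.9], [0, 0, 0]],
    [36, [0, 0, 0.9], [0, 0, 0]],
    [36, [0.152, 0.332, 0], [0, 0, 0.01828]],
    [36, [0.152, 0.332, 0], [0, 0, 0.01828]],
    [36, [0.152, 0.332, 0], [0, 0, 0.01828]],
    [36, [0.152, 0.332, 0], [0, 0, 0.01828]],
  ],
)

```text
clock: 9.9
position: [488.5, 109.2, 336.4]
orientation: [0.0, -0.011, 1.0, 0.001]
contact_force: [0.9, -0.1, -0.0]
opening: 0.422
```

Request:
step_arm(
  plan=[
    [36, [0.152, 0.332, 0], [0, 0, 0.01828]],
    [36, [0.152, 0.332, 0], [0, 0, 0.01828]],
    [36, [0.152, 0.332, 0], [0, 0, 0.01828]],
    [36, [0.152, 0.332, 0], [0, 0, 0.01828]],
    [36, [0.152, 0.332, 0], [0, 0, 0.01828]],
    [36, [0.152, 0.332, 0], [0, 0, 0.01828]],
    [36, [0, 0, 0], [0, 0, 0]],
  ],
)

```text
clock: 10.48
position: [516.1, 170.4, 336.2]
orientation: [0.001, -0.347, 0.938, 0.002]
contact_force: [-0.2, -0.7, 0.2]
opening: 0.423
```

Run:
```python
from h import *
st(); save('wrist8',vision.capture('wrist')); st()
```

```text
t 10.48 pos [516.1 170.4 336.2] yaw 220.63 tiltz [0.    0.005] F [-0.2 -0.7  0.2] T [ 0.044 -0.029 -0.007] op 36.1 j [ 0.17  0.88 -1.05  1.86  0.93  0.98  0.98]
t 10.53 pos [515.7 169.2 335.9] yaw 220.31 tiltz [-0.     0.003] F [-0.8  0.4 -0.1] T [-0.077 -0.005  0.038] op 36.3 j [ 0.17  0.88 -1.04  1.86  0.93  0.98  0.98]
```

View pics/wrist8.png

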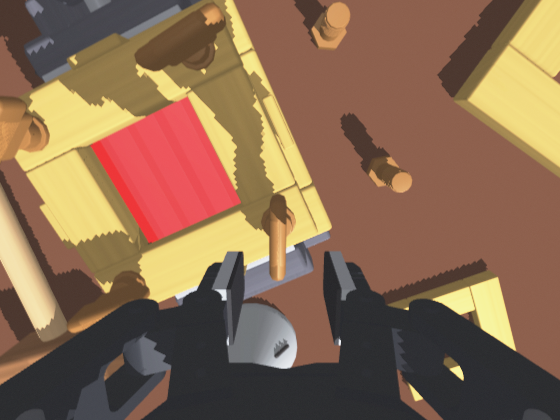

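Request:
step_arm(
  plan=[
    [36, [0, 0, -0.6], [0, 0, 0]],
    [36, [0, 0, -0.6], [0, 0, 0]],
    [36, [0, 0, -0.55], [0, 0, 0]],
    [36, [0, 0, 0], [0, 0, 0]],
    [4, [0, 0, 0], [0, 0, 0]],
    [4, [0, 0, 0], [0, 0, 0]],
    [4, [0, 0, 0], [0, 0, 0]],
    [4, [0, 0, 0], [0, 0, 0]],
  ],
  grip_force=40,
)

```text
clock: 11.2
position: [516.2, 167.8, 284.3]
orientation: [0.001, -0.344, 0.939, -0.0]
contact_force: [0.4, -3.1, 3.6]
opening: 0.097
```

Run:
```python
from h import *
st()
```

```text
t 11.2 pos [516.2 167.8 284.3] yaw 220.23 tiltz [ 0.002 -0.   ] F [ 0.4 -3.1  3.6] T [-0.422 -0.025 -0.023] op 8.3 j [ 0.14  0.95 -0.98  1.9   1.03  0.91  0.9 ]
```

Request:
step_arm(
  plan=[
    [4, [0, 0, -0.0064], [0, 0, -0.0159]],
    [4, [0, 0, -0.0064], [0, 0, -0.0159]],
    [4, [0, 0, -0.0064], [0, 0, -0.0159]],
    [4, [0, 0, -0.0064], [0, 0, -0.0159]],
  ],
)

```text
clock: 11.53
position: [516.2, 167.9, 283.7]
orientation: [0.001, -0.149, 0.989, -0.0]
contact_force: [-0.4, -2.6, 5.0]
opening: 0.099
```

Run:
```python
from h import *
st()
```

```text
t 11.53 pos [516.2 167.9 283.7] yaw 197.1 tiltz [ 0.002 -0.   ] F [-0.4 -2.6  5. ] T [-0.547 -0.01   0.188] op 8.4 j [ 0.1   0.92 -0.9   1.9   0.98  0.84  0.54]
```

Request:
step_arm(
  plan=[
    [4, [0, 0, -0.0064], [0, 0, -0.0159]],
    [4, [0, 0, -0.0064], [0, 0, -0.0159]],
    [4, [0, 0, -0.0064], [0, 0, -0.0159]],
    [4, [0, 0, -0.0064], [0, 0, -0.0159]],
    [4, [0, 0, 0], [0, 0, 0]],
  ],
)

```text
clock: 11.95
position: [516.2, 168.0, 282.9]
orientation: [0.001, 0.049, 0.999, -0.0]
contact_force: [-0.2, -2.8, 6.9]
opening: 0.097
```

Run:
```python
from h import *
st()
```

```text
t 11.95 pos [516.2 168.  282.9] yaw 174.34 tiltz [ 0.003 -0.001] F [-0.2 -2.8  6.9] T [-0.557 -0.054  0.167] op 8.3 j [ 0.06  0.89 -0.81  1.9   0.92  0.78  0.19]
```

Request:
step_arm(
  plan=[
    [36, [0, 0, 0], [0, 0, 0]],
    [36, [0, 0, 0], [0, 0, 0]],
    [36, [0, 0, 0.9], [0, 0, 0]],
    [36, [0, 0, 0.9], [0, 0, 0]],
    [36, [0.303, -0.812, 0], [0, 0, 0.00519]],
    [36, [0.303, -0.812, 0], [0, 0, 0.00519]],
    [36, [0.303, -0.812, 0], [0, 0, 0.00519]],
    [36, [0.303, -0.812, 0], [0, 0, 0.00519]],
  ],
)

```text
clock: 12.62
position: [552.4, 69.8, 335.6]
orientation: [-0.0, -0.019, 1.0, 0.001]
contact_force: [0.8, -0.6, 0.9]
opening: 0.422
```

Request:
step_arm(
  plan=[
    [36, [0.303, -0.812, 0], [0, 0, 0.00519]],
    [36, [0.303, -0.812, 0], [0, 0, 0.00519]],
    [36, [0, 0, 0], [0, 0, 0]],
    [36, [0, 0, 0], [0, 0, 0]],
  ],
)

```text
clock: 12.95
position: [570.6, 20.2, 335.0]
orientation: [-0.0, -0.048, 0.999, 0.0]
contact_force: [-0.8, 0.9, 0.2]
opening: 0.42
```

Run:
```python
from h import *
st(); save('wrist9',vision.capture('wrist')); st()
```

```text
t 12.95 pos [570.6  20.2 335. ] yaw 185.54 tiltz [-0.001  0.001] F [-0.8  0.9  0.2] T [ 0.076 -0.022  0.018] op 35.9 j [ 0.39  0.87 -0.94  1.78  0.85  0.96  0.76]
t 13.0 pos [570.2  22.  335.4] yaw 185.7 tiltz [-0.001  0.002] F [-0.8  0.2 -0.1] T [ 0.068 -0.005  0.015] op 36.1 j [ 0.39  0.87 -0.94  1.78  0.85  0.96  0.76]
```

View pics/wrist9.png

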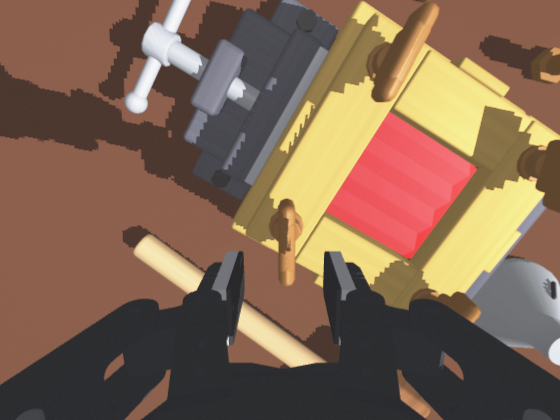

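Request:
step_arm(
  plan=[
    [36, [0, 0, -0.6], [0, 0, 0]],
    [36, [0, 0, -0.6], [0, 0, 0]],
    [36, [0, 0, -0.52], [0, 0, 0]],
    [36, [0, 0, 0], [0, 0, 0]],
    [4, [0, 0, 0], [0, 0, 0]],
    [4, [0, 0, 0], [0, 0, 0]],
    [4, [0, 0, 0], [0, 0, 0]],
    [4, [0, 0, 0], [0, 0, 0]],
  ],
  grip_force=40,
)

```text
clock: 13.67
position: [570.6, 21.9, 285.1]
orientation: [0.001, -0.05, 0.999, -0.0]
contact_force: [-1.3, -2.1, 2.6]
opening: 0.095
```

Run:
```python
from h import *
st()
```

```text
t 13.67 pos [570.6  21.9 285.1] yaw 185.7 tiltz [ 0.001 -0.   ] F [-1.3 -2.1  2.6] T [-0.317  0.126 -0.051] op 8.2 j [ 0.36  0.93 -0.88  1.81  0.94  0.88  0.69]
```

Request:
step_arm(
  plan=[
    [4, [0, 0, -0.0064], [0, 0, -0.0159]],
    [4, [0, 0, -0.0064], [0, 0, -0.0159]],
    [4, [0, 0, -0.0064], [0, 0, -0.0159]],
    [4, [0, 0, -0.0064], [0, 0, -0.0159]],
  ],
)

```text
clock: 14.0
position: [570.6, 21.7, 284.5]
orientation: [0.001, 0.152, 0.988, -0.0]
contact_force: [-0.4, -1.1, 4.4]
opening: 0.098
```

Run:
```python
from h import *
st()
```

```text
t 14.0 pos [570.6  21.7 284.5] yaw 162.55 tiltz [ 0.002 -0.001] F [-0.4 -1.1  4.4] T [-0.464  0.214  0.202] op 8.4 j [ 0.32  0.9  -0.79  1.82  0.88  0.82  0.34]
```

Request:
step_arm(
  plan=[
    [4, [0, 0, -0.0064], [0, 0, -0.0159]],
    [4, [0, 0, -0.0064], [0, 0, -0.0159]],
    [4, [0, 0, -0.0064], [0, 0, -0.0159]],
    [4, [0, 0, -0.0064], [0, 0, -0.0159]],
    [4, [0, 0, 0], [0, 0, 0]],
  ],
)

```text
clock: 14.42
position: [570.5, 21.6, 283.7]
orientation: [0.001, 0.344, 0.939, -0.0]
contact_force: [-1.8, -3.0, 6.1]
opening: 0.097
```

Run:
```python
from h import *
st()
```

```text
t 14.42 pos [570.5  21.6 283.7] yaw 139.79 tiltz [ 0.002 -0.002] F [-1.8 -3.   6.1] T [-0.618  0.236  0.126] op 8.3 j [ 0.27  0.87 -0.7   1.82  0.8   0.76  0.  ]
```

Request:
step_arm(
  plan=[
    [36, [0, 0, 0], [0, 0, 0]],
    [36, [0, 0, 0], [0, 0, 0]],
    [36, [0, 0, 0.9], [0, 0, 0]],
    [36, [0, 0, 0.9], [0, 0, 0]],
    [36, [0.309, 0.667, 0], [0, 0, 0.0062]],
    [36, [0.309, 0.667, 0], [0, 0, 0.0062]],
    [36, [0.309, 0.667, 0], [0, 0, 0.0062]],
    [36, [0.309, 0.667, 0], [0, 0, 0.0062]],
  ],
)

```text
clock: 15.08
position: [607.8, 103.1, 336.6]
orientation: [-0.0, 0.267, 0.964, 0.001]
contact_force: [0.3, 0.4, 0.1]
opening: 0.419
```

Request:
step_arm(
  plan=[
    [36, [0.309, 0.667, 0], [0, 0, 0.0062]],
    [36, [0, 0, 0], [0, 0, 0]],
    [36, [0, 0, 0], [0, 0, 0]],
  ],
)

```text
clock: 15.33
position: [616.6, 123.8, 336.3]
orientation: [-0.0, 0.248, 0.969, 0.001]
contact_force: [-0.8, -1.1, -0.5]
opening: 0.423
```

Run:
```python
from h import *
st(); save('wrist10',vision.capture('wrist')); st()
```

```text
t 15.33 pos [616.6 123.8 336.3] yaw 151.27 tiltz [-0.     0.003] F [-0.8 -1.1 -0.5] T [-0.011 -0.016 -0.015] op 36.2 j [ 0.14  0.89 -0.8   1.6   0.73  0.98  0.17]
t 15.38 pos [616.5 122.2 336.1] yaw 151.16 tiltz [-0.001  0.001] F [ 0.3 -0.6 -0.3] T [-0.085 -0.009 -0.028] op 35.9 j [ 0.14  0.88 -0.8   1.6   0.73  0.98  0.17]
```

View pics/wrist10.png

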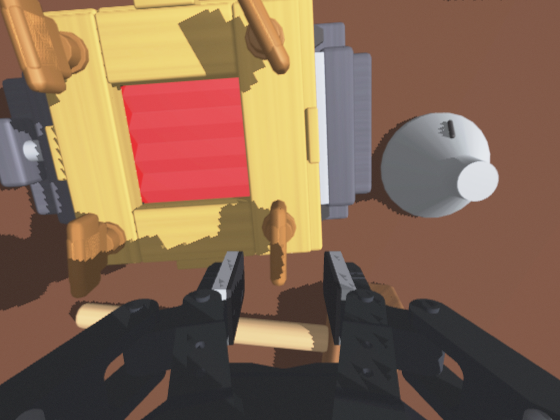

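Request:
step_arm(
  plan=[
    [36, [0, 0, -0.6], [0, 0, 0]],
    [36, [0, 0, -0.6], [0, 0, 0]],
    [36, [0, 0, -0.55], [0, 0, 0]],
    [36, [0, 0, 0], [0, 0, 0]],
    [4, [0, 0, 0], [0, 0, 0]],
    [4, [0, 0, 0], [0, 0, 0]],
    [4, [0, 0, 0], [0, 0, 0]],
    [4, [0, 0, 0], [0, 0, 0]],
  ],
  grip_force=40,
)

```text
clock: 16.05
position: [616.8, 121.4, 285.1]
orientation: [0.001, 0.25, 0.968, -0.0]
contact_force: [-0.6, -2.8, 3.0]
opening: 0.096
```

Run:
```python
from h import *
st()
```

```text
t 16.05 pos [616.8 121.4 285.1] yaw 151.04 tiltz [ 0.001 -0.001] F [-0.6 -2.8  3. ] T [-0.374  0.316  0.042] op 8.2 j [ 0.12  0.95 -0.75  1.63  0.79  0.89  0.12]
```

Request:
step_arm(
  plan=[
    [4, [0, 0, -0.0064], [0, 0, -0.0159]],
    [4, [0, 0, -0.0064], [0, 0, -0.0159]],
    [4, [0, 0, -0.0064], [0, 0, -0.0159]],
  ],
)

```text
clock: 16.3
position: [616.8, 121.4, 284.7]
orientation: [0.001, 0.394, 0.919, -0.0]
contact_force: [-2.3, -3.1, 4.5]
opening: 0.088
```

```bash
cat >> h.py <<'E'
def tq(n=3):
    v=[manip.get_state()['wrist_torque'][2]]
    for i in range(n): vision.capture('wrist'); v.append(manip.get_state()['wrist_torque'][2])
    print('Tz',np.round(v,3),'mean',round(float(np.mean(v)),3)); return st()
E
python3 - <<'E'
from h import *
tq()
E
```

```text
Tz [0.217 0.201 0.207 0.204] mean 0.207
t 16.45 pos [616.8 121.5 284.7] yaw 134.05 tiltz [ 0.001 -0.002] F [-2.3 -3.6  6.7] T [-0.714  0.551  0.204] op 8.0 j [ 0.09  0.93 -0.68  1.64  0.74  0.85 -0.13]
```

Request:
step_arm(
  plan=[
    [4, [0, 0, -0.0064], [0, 0, -0.0159]],
    [4, [0, 0, -0.0064], [0, 0, -0.0159]],
  ],
)

```text
clock: 16.62
position: [616.8, 121.3, 284.4]
orientation: [0.001, 0.482, 0.876, -0.0]
contact_force: [-3.5, -3.1, 8.2]
opening: 0.094
```

Run:
```python
from h import *
tq(2)
```

```text
Tz [0.275 0.174 0.146] mean 0.198
t 16.72 pos [616.7 121.5 284.3] yaw 122.5 tiltz [ 0.001 -0.002] F [-3.5 -3.7  8. ] T [-0.733  0.572  0.146] op 7.9 j [ 0.07  0.91 -0.63  1.64  0.69  0.83 -0.3 ]
```

Request:
step_arm(
  plan=[
    [36, [0, 0, 0], [0, 0, 0]],
    [36, [0, 0, 0], [0, 0, 0]],
    [36, [0, 0, 0.9], [0, 0, 0]],
    [36, [0, 0, 0.9], [0, 0, 0]],
    [36, [-0.811, -0.297, 0], [0, 0, 0.0174]],
    [36, [-0.811, -0.297, 0], [0, 0, 0.0174]],
    [36, [-0.811, -0.297, 0], [0, 0, 0.0174]],
    [36, [-0.811, -0.297, 0], [0, 0, 0.0174]],
  ],
)

```text
clock: 17.38
position: [518.5, 86.4, 337.3]
orientation: [0.0, 0.276, 0.961, 0.001]
contact_force: [-0.1, -0.9, 0.3]
opening: 0.426
```

Request:
step_arm(
  plan=[
    [36, [-0.811, -0.297, 0], [0, 0, 0.0174]],
    [36, [-0.811, -0.297, 0], [0, 0, 0.0174]],
    [36, [0, 0, 0], [0, 0, 0]],
    [36, [0, 0, 0], [0, 0, 0]],
  ],
)

```text
clock: 17.72
position: [470.1, 68.2, 337.1]
orientation: [-0.0, 0.173, 0.985, 0.0]
contact_force: [1.0, -0.6, 0.2]
opening: 0.423
```

Run:
```python
from h import *
save('wrist11',vision.capture('wrist')); st()
```

```text
t 17.77 pos [471.3  68.8 337.3] yaw 160.04 tiltz [0.001 0.002] F [ 0.2  0.1 -1.4] T [ 0.024 -0.034  0.001] op 35.8 j [ 0.27  0.73 -0.84  2.05  0.83  0.73  0.11]
```

View pics/wrist11.png

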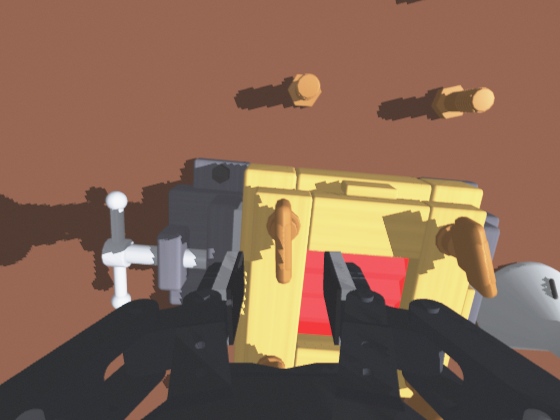

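Request:
step_arm(
  plan=[
    [36, [0, 0, -0.6], [0, 0, 0]],
    [36, [0, 0, -0.6], [0, 0, 0]],
    [36, [0, 0, -0.57], [0, 0, 0]],
    [36, [0, 0, 0], [0, 0, 0]],
    [4, [0, 0, 0], [0, 0, 0]],
    [4, [0, 0, 0], [0, 0, 0]],
    [4, [0, 0, 0], [0, 0, 0]],
    [4, [0, 0, 0], [0, 0, 0]],
  ],
)

```text
clock: 18.43
position: [471.0, 67.9, 284.6]
orientation: [0.001, 0.174, 0.985, -0.001]
contact_force: [-0.4, -2.5, 1.9]
opening: 0.099
```

Run:
```python
from h import *
st()
```

```text
t 18.43 pos [471.   67.9 284.6] yaw 159.99 tiltz [ 0.001 -0.001] F [-0.4 -2.5  1.9] T [-0.564  0.208 -0.027] op 8.5 j [ 0.2   0.81 -0.74  2.1   0.97  0.63 -0.01]
```

Request:
step_arm(
  plan=[
    [4, [0, 0, -0.0064], [0, 0, -0.0159]],
    [4, [0, 0, -0.0064], [0, 0, -0.0159]],
    [4, [0, 0, -0.0064], [0, 0, -0.0159]],
  ],
)

```text
clock: 18.68
position: [470.9, 67.8, 284.2]
orientation: [0.001, 0.321, 0.947, -0.001]
contact_force: [-0.1, -3.3, 5.4]
opening: 0.099
```

Run:
```python
from h import *
tq(2)
```

```text
Tz [0.227 0.225 0.203] mean 0.219
t 18.78 pos [470.9  67.9 284.2] yaw 142.84 tiltz [ 0.001 -0.002] F [-1.7 -4.4  6.4] T [-0.846  0.284  0.203] op 8.1 j [ 0.16  0.79 -0.66  2.1   0.93  0.58 -0.26]
```

Request:
step_arm(
  plan=[
    [4, [0, 0, -0.0064], [0, 0, -0.0159]],
    [4, [0, 0, -0.0064], [0, 0, -0.0159]],
  ],
)

```text
clock: 18.95
position: [470.8, 67.8, 283.8]
orientation: [0.001, 0.412, 0.911, -0.001]
contact_force: [-2.2, -4.8, 8.9]
opening: 0.098
```

Run:
```python
from h import *
tq(2)
```

```text
Tz [0.223 0.245 0.178] mean 0.215
t 19.05 pos [470.8  67.8 283.8] yaw 131.44 tiltz [ 0.001 -0.002] F [-1.3 -4.4  7.3] T [-0.889  0.333  0.178] op 8.2 j [ 0.13  0.77 -0.61  2.1   0.89  0.54 -0.42]
```

Request:
step_arm(
  plan=[
    [36, [0, 0, 0], [0, 0, 0]],
    [36, [0, 0, 0], [0, 0, 0]],
    [36, [0, 0, 0.9], [0, 0, 0]],
    [36, [0, 0, 0.9], [0, 0, 0]],
    [36, [0.216, 0.477, 0], [0, 0, 0.01913]],
    [36, [0.216, 0.477, 0], [0, 0, 0.01913]],
    [36, [0.216, 0.477, 0], [0, 0, 0.01913]],
    [36, [0.216, 0.477, 0], [0, 0, 0.01913]],
  ],
)

```text
clock: 19.72
position: [497.2, 126.8, 337.4]
orientation: [0.0, 0.179, 0.984, 0.001]
contact_force: [0.1, 0.5, 0.3]
opening: 0.418
```

Request:
step_arm(
  plan=[
    [36, [0.216, 0.477, 0], [0, 0, 0.01913]],
    [36, [0.216, 0.477, 0], [0, 0, 0.01913]],
    [36, [0.216, 0.477, 0], [0, 0, 0.01913]],
    [36, [0, 0, 0], [0, 0, 0]],
    [36, [0, 0, 0], [0, 0, 0]],
  ],
)

```text
clock: 20.13
position: [516.0, 169.4, 336.8]
orientation: [-0.0, 0.004, 1.0, 0.001]
contact_force: [1.2, 0.0, -0.6]
opening: 0.42
```

Run:
```python
from h import *
save('wrist12',vision.capture('wrist')); st()
```

```text
t 20.18 pos [515.9 168.4 336.7] yaw 179.52 tiltz [-0.001  0.   ] F [-0.3 -0.7 -1. ] T [-0.033  0.026 -0.037] op 35.8 j [ 0.12  0.84 -0.93  1.86  0.86  0.91  0.33]
```

View pics/wrist12.png

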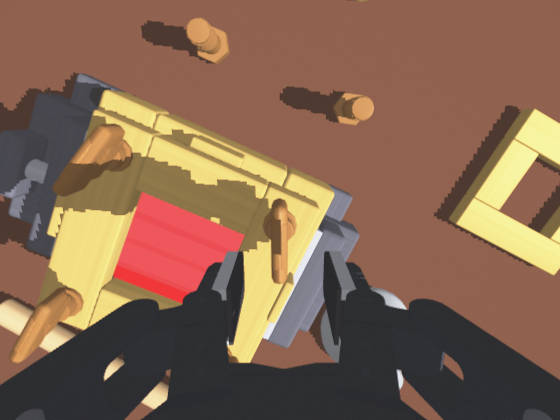

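Wing b is centred at (280,240), upright between the fingers.

Request:
step_arm(
  plan=[
    [36, [0, 0, -0.6], [0, 0, 0]],
    [36, [0, 0, -0.6], [0, 0, 0]],
    [36, [0, 0, -0.57], [0, 0, 0]],
    [36, [0, 0, 0], [0, 0, 0]],
    [4, [0, 0, 0], [0, 0, 0]],
    [4, [0, 0, 0], [0, 0, 0]],
    [4, [0, 0, 0], [0, 0, 0]],
    [4, [0, 0, 0], [0, 0, 0]],
  ],
)

```text
clock: 20.85
position: [516.2, 168.1, 284.9]
orientation: [0.001, 0.004, 1.0, -0.001]
contact_force: [-1.0, -2.1, 4.7]
opening: 0.099
```

Run:
```python
from h import *
st()
```

```text
t 20.85 pos [516.2 168.1 284.9] yaw 179.57 tiltz [ 0.001 -0.001] F [-1.  -2.1  4.7] T [-0.573  0.184  0.071] op 8.4 j [ 0.09  0.9  -0.87  1.9   0.96  0.82  0.25]
```

Request:
step_arm(
  plan=[
    [4, [0, 0, -0.0064], [0, 0, -0.0159]],
    [4, [0, 0, -0.0064], [0, 0, -0.0159]],
    [4, [0, 0, -0.0064], [0, 0, -0.0159]],
  ],
)

```text
clock: 21.1
position: [516.2, 168.1, 284.5]
orientation: [0.001, 0.155, 0.988, -0.0]
contact_force: [-1.4, -2.8, 6.7]
opening: 0.1
```

Run:
```python
from h import *
tq(2)
```

```text
Tz [0.176 0.181 0.118] mean 0.158
t 21.2 pos [516.2 168.2 284.5] yaw 162.38 tiltz [ 0.002 -0.002] F [-0.7 -3.2  7.3] T [-0.721  0.232  0.118] op 7.8 j [ 0.05  0.88 -0.8   1.9   0.91  0.77 -0.01]
```

Request:
step_arm(
  plan=[
    [4, [0, 0, -0.0064], [0, 0, -0.0159]],
    [4, [0, 0, -0.0064], [0, 0, -0.0159]],
  ],
)

```text
clock: 21.37
position: [516.3, 168.2, 284.1]
orientation: [0.001, 0.252, 0.968, -0.0]
contact_force: [-1.1, -3.4, 9.4]
opening: 0.097
```

Run:
```python
from h import *
tq(2)
```

```text
Tz [0.179 0.185 0.207] mean 0.19
t 21.47 pos [516.2 168.3 284.1] yaw 150.98 tiltz [ 0.002 -0.002] F [-1.  -5.4  8.1] T [-0.751  0.294  0.207] op 8.1 j [ 0.03  0.87 -0.75  1.9   0.88  0.74 -0.18]
```

Request:
step_arm(
  plan=[
    [36, [0, 0, 0], [0, 0, 0]],
    [36, [0, 0, 0], [0, 0, 0]],
    [36, [0, 0, 0.9], [0, 0, 0]],
    [36, [0, 0, 0.9], [0, 0, 0]],
    [36, [0.302, -0.814, 0], [0, 0, -0.0029]],
    [36, [0.302, -0.814, 0], [0, 0, -0.0029]],
    [36, [0.302, -0.814, 0], [0, 0, -0.0029]],
    [36, [0.302, -0.814, 0], [0, 0, -0.0029]],
  ],
)

```text
clock: 22.13
position: [552.8, 70.3, 337.2]
orientation: [0.0, 0.285, 0.959, 0.001]
contact_force: [0.2, -0.0, -1.9]
opening: 0.421
```

Request:
step_arm(
  plan=[
    [36, [0.302, -0.814, 0], [0, 0, -0.0029]],
    [36, [0.302, -0.814, 0], [0, 0, -0.0029]],
    [36, [0, 0, 0], [0, 0, 0]],
    [36, [0, 0, 0], [0, 0, 0]],
  ],
)

```text
clock: 22.47
position: [571.0, 20.6, 336.6]
orientation: [0.0, 0.304, 0.953, 0.0]
contact_force: [-0.6, 0.7, -0.1]
opening: 0.424
```

Run:
```python
from h import *
save('wrist13',vision.capture('wrist')); st()
```

```text
t 22.52 pos [570.5  22.3 336.9] yaw 144.75 tiltz [0.    0.002] F [-0.3  0.3  0.2] T [0.031 0.035 0.022] op 35.9 j [ 0.33  0.82 -0.82  1.78  0.76  0.88  0.12]
```

View pics/wrist13.png

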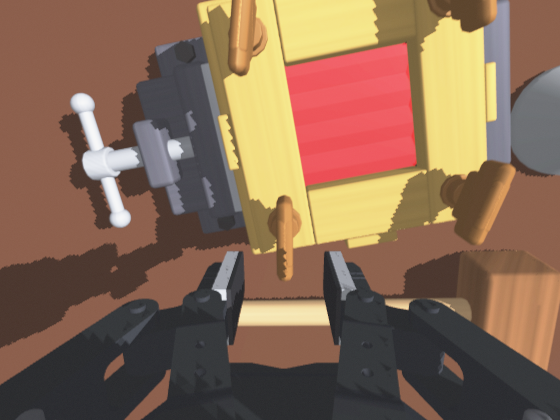

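Wing d is centred at (286,238), in line with the pads.

Request:
step_arm(
  plan=[
    [36, [0, 0, -0.6], [0, 0, 0]],
    [36, [0, 0, -0.6], [0, 0, 0]],
    [36, [0, 0, -0.57], [0, 0, 0]],
    [36, [0, 0, 0], [0, 0, 0]],
    [4, [0, 0, 0], [0, 0, 0]],
    [4, [0, 0, 0], [0, 0, 0]],
    [4, [0, 0, 0], [0, 0, 0]],
    [4, [0, 0, 0], [0, 0, 0]],
  ],
)

```text
clock: 23.18
position: [569.9, 22.3, 284.8]
orientation: [-0.0, 0.303, 0.953, -0.0]
contact_force: [-4.9, -0.8, 4.9]
opening: 0.096
```

Run:
```python
from h import *
st()
```

```text
t 23.18 pos [569.9  22.3 284.8] yaw 144.77 tiltz [-0.001 -0.001] F [-4.9 -0.8  4.9] T [-0.268  0.897  0.011] op 8.2 j [ 0.3   0.89 -0.75  1.82  0.84  0.79  0.05]
```

Request:
step_arm(
  plan=[
    [4, [0, 0, -0.0064], [0, 0, -0.0159]],
    [4, [0, 0, -0.0064], [0, 0, -0.0159]],
    [4, [0, 0, -0.0064], [0, 0, -0.0159]],
  ],
)

```text
clock: 23.43
position: [569.9, 22.4, 284.4]
orientation: [0.0, 0.443, 0.896, -0.0]
contact_force: [-4.1, -1.6, 5.2]
opening: 0.099
```

Run:
```python
from h import *
tq(2)
```

```text
Tz [0.212 0.177 0.134] mean 0.174
t 23.53 pos [569.9  22.4 284.3] yaw 127.59 tiltz [ 0.    -0.001] F [-4.5 -0.7  7.2] T [-0.223  1.019  0.134] op 8.1 j [ 0.26  0.87 -0.68  1.82  0.79  0.75 -0.2 ]
```

Request:
step_arm(
  plan=[
    [4, [0, 0, -0.0064], [0, 0, -0.0159]],
    [4, [0, 0, -0.0064], [0, 0, -0.0159]],
  ],
)

```text
clock: 23.7
position: [570.1, 22.4, 284.0]
orientation: [0.0, 0.529, 0.848, -0.0]
contact_force: [-5.1, -1.0, 7.9]
opening: 0.096
```

Run:
```python
from h import *
tq(2)
```

```text
Tz [0.202 0.161 0.129] mean 0.164
t 23.8 pos [570.   22.5 284. ] yaw 116.19 tiltz [ 0.    -0.001] F [-5.1 -1.3  7.8] T [-0.229  0.984  0.129] op 8.2 j [ 0.24  0.86 -0.63  1.82  0.74  0.72 -0.36]
```

Request:
step_arm(
  plan=[
    [36, [0, 0, 0], [0, 0, 0]],
    [36, [0, 0, 0], [0, 0, 0]],
    [36, [0, 0, 0.9], [0, 0, 0]],
    [36, [0, 0, 0.9], [0, 0, 0]],
    [36, [0.312, 0.661, 0], [0, 0, 0.0064]],
    [36, [0.312, 0.661, 0], [0, 0, 0.0064]],
    [36, [0.312, 0.661, 0], [0, 0, 0.0064]],
    [36, [0.312, 0.661, 0], [0, 0, 0.0064]],
  ],
)

```text
clock: 24.47
position: [608.9, 102.3, 337.4]
orientation: [0.001, 0.458, 0.889, 0.001]
contact_force: [1.1, -0.7, 0.4]
opening: 0.42
```

Request:
step_arm(
  plan=[
    [36, [0.312, 0.661, 0], [0, 0, 0.0064]],
    [36, [0, 0, 0], [0, 0, 0]],
    [36, [0, 0, 0], [0, 0, 0]],
    [36, [0, 0, 0], [0, 0, 0]],
    [36, [0, 0, -0.6], [0, 0, 0]],
    [36, [0, 0, -0.6], [0, 0, 0]],
    [36, [0, 0, -0.65], [0, 0, 0]],
    [36, [0, 0, 0], [0, 0, 0]],
  ],
)

```text
clock: 25.13
position: [616.0, 118.7, 277.8]
orientation: [-0.002, 0.442, 0.897, -0.003]
contact_force: [-0.7, 0.2, -0.8]
opening: 0.417
```

Request:
step_arm(
  plan=[
    [4, [0, 0, 0], [0, 0, 0]],
    [4, [0, 0, 0], [0, 0, 0]],
    [4, [0, 0, 0], [0, 0, 0]],
    [4, [0, 0, 0], [0, 0, 0]],
  ],
)

```text
clock: 25.47
position: [617.2, 120.8, 282.5]
orientation: [0.0, 0.441, 0.897, -0.0]
contact_force: [-3.1, -2.6, 3.7]
opening: 0.096
```

Run:
```python
from h import *
st()
```

```text
t 25.47 pos [617.2 120.8 282.5] yaw 127.62 tiltz [ 0.001 -0.001] F [-3.1 -2.6  3.7] T [-0.434  0.501  0.08 ] op 8.2 j [ 0.09  0.93 -0.69  1.64  0.74  0.85 -0.25]
```

Request:
step_arm(
  plan=[
    [4, [0, 0, -0.0064], [0, 0, -0.0159]],
    [4, [0, 0, -0.0064], [0, 0, -0.0159]],
  ],
)

```text
clock: 25.63
position: [617.1, 120.7, 282.3]
orientation: [0.0, 0.53, 0.848, -0.0]
contact_force: [-2.9, -3.0, 5.7]
opening: 0.095
```

Run:
```python
from h import *
tq(1)
```

```text
Tz [0.267 0.2  ] mean 0.233
t 25.68 pos [617.1 120.7 282.3] yaw 115.68 tiltz [ 0.001 -0.002] F [-3.5 -2.4  4.2] T [-0.383  0.632  0.2  ] op 8.2 j [ 0.07  0.92 -0.64  1.64  0.7   0.83 -0.42]
```

Request:
step_arm(
  plan=[
    [4, [0, 0, -0.0064], [0, 0, -0.0159]],
    [4, [0, 0, -0.0064], [0, 0, -0.0159]],
  ],
)

```text
clock: 25.85
position: [617.0, 120.7, 281.9]
orientation: [0.001, 0.612, 0.791, -0.001]
contact_force: [-3.9, -2.9, 6.9]
opening: 0.096
```

Run:
```python
from h import *
tq(2)
```

```text
Tz [0.246 0.198 0.276] mean 0.24
t 25.95 pos [616.9 120.8 281.9] yaw 104.71 tiltz [ 0.    -0.002] F [-3.5 -2.9  6.9] T [-0.694  0.777  0.276] op 7.9 j [ 0.05  0.91 -0.59  1.64  0.66  0.8  -0.58]
```

Request:
step_arm(
  plan=[
    [36, [0, 0, 0], [0, 0, 0]],
    [36, [0, 0, 0], [0, 0, 0]],
    [36, [0, 0, 0.95], [0, 0, 0]],
    [36, [0, 0, 0.9], [0, 0, 0]],
    [36, [-0.811, -0.294, 0], [0, 0, 0.015]],
    [36, [-0.811, -0.294, 0], [0, 0, 0.015]],
    [36, [-0.811, -0.294, 0], [0, 0, 0.015]],
    [36, [-0.811, -0.294, 0], [0, 0, 0.015]],
  ],
)

```text
clock: 26.62
position: [519.2, 86.1, 336.6]
orientation: [0.0, 0.449, 0.894, 0.001]
contact_force: [0.8, -0.4, 0.0]
opening: 0.419
```

Request:
step_arm(
  plan=[
    [36, [-0.811, -0.294, 0], [0, 0, 0.015]],
    [36, [-0.811, -0.294, 0], [0, 0, 0.015]],
    [36, [0, 0, 0], [0, 0, 0]],
    [36, [0, 0, 0], [0, 0, 0]],
    [36, [0, 0, -0.6], [0, 0, 0]],
    [36, [0, 0, -0.6], [0, 0, 0]],
    [36, [0, 0, -0.65], [0, 0, 0]],
    [36, [0, 0, 0], [0, 0, 0]],
  ],
)

```text
clock: 27.28
position: [471.9, 68.8, 278.3]
orientation: [-0.001, 0.366, 0.931, -0.0]
contact_force: [-0.5, -0.2, 0.4]
opening: 0.417
```

Request:
step_arm(
  plan=[
    [4, [0, 0, 0], [0, 0, 0]],
    [4, [0, 0, 0], [0, 0, 0]],
    [4, [0, 0, 0], [0, 0, 0]],
    [4, [0, 0, 0], [0, 0, 0]],
  ],
)

```text
clock: 27.62
position: [470.9, 67.8, 281.3]
orientation: [0.0, 0.366, 0.931, -0.001]
contact_force: [-3.2, -3.4, 2.9]
opening: 0.093
```

Run:
```python
from h import *
st()
```

```text
t 27.62 pos [470.9  67.8 281.3] yaw 137.11 tiltz [-0.    -0.001] F [-3.2 -3.4  2.9] T [-0.403  0.726  0.022] op 8.0 j [ 0.16  0.79 -0.66  2.1   0.93  0.57 -0.36]
```

Request:
step_arm(
  plan=[
    [4, [0, 0, -0.0064], [0, 0, -0.0159]],
    [4, [0, 0, -0.0064], [0, 0, -0.0159]],
  ],
)

```text
clock: 27.78
position: [470.8, 67.7, 281.1]
orientation: [0.0, 0.458, 0.889, -0.001]
contact_force: [-4.0, -2.5, 4.9]
opening: 0.099
```

Run:
```python
from h import *
tq(1)
```

```text
Tz [0.22  0.205] mean 0.213
t 27.83 pos [470.8  67.8 281.1] yaw 125.18 tiltz [ 0.    -0.002] F [-4.7 -1.9  3.9] T [-0.422  0.819  0.205] op 8.4 j [ 0.13  0.78 -0.6   2.1   0.89  0.54 -0.53]
```

Request:
step_arm(
  plan=[
    [4, [0, 0, -0.0064], [0, 0, -0.0159]],
    [4, [0, 0, -0.0064], [0, 0, -0.0159]],
  ],
)

```text
clock: 28.0
position: [470.8, 67.8, 280.7]
orientation: [0.0, 0.544, 0.839, -0.001]
contact_force: [-4.2, -2.2, 7.7]
opening: 0.099
```

Run:
```python
from h import *
tq(2)
```

```text
Tz [0.304 0.222 0.195] mean 0.24
t 28.1 pos [470.7  67.9 280.7] yaw 114.21 tiltz [ 0.    -0.002] F [-5.  -4.3  6.4] T [-0.571  0.868  0.195] op 8.3 j [ 0.1   0.77 -0.55  2.1   0.85  0.51 -0.68]
```

Request:
step_arm(
  plan=[
    [36, [0, 0, 0], [0, 0, 0]],
    [36, [0, 0, 0], [0, 0, 0]],
    [36, [0, 0, 0.95], [0, 0, 0]],
    [36, [0, 0, 0.95], [0, 0, 0]],
    [36, [0.253, 0.558, 0], [0, 0, 0.01954]],
    [36, [0.253, 0.558, 0], [0, 0, 0.01954]],
    [36, [0.253, 0.558, 0], [0, 0, 0.01954]],
    [36, [0.253, 0.558, 0], [0, 0, 0.01954]],
  ],
)

```text
clock: 28.77
position: [502.7, 136.3, 337.6]
orientation: [0.001, 0.32, 0.948, 0.001]
contact_force: [0.3, -0.9, -0.2]
opening: 0.424
```

Request:
step_arm(
  plan=[
    [36, [0.253, 0.558, 0], [0, 0, 0.01954]],
    [36, [0.253, 0.558, 0], [0, 0, 0.01954]],
    [36, [0, 0, 0], [0, 0, 0]],
    [36, [0, 0, 0], [0, 0, 0]],
    [36, [0, 0, -0.6], [0, 0, 0]],
    [36, [0, 0, -0.6], [0, 0, 0]],
    [36, [0, 0, -0.65], [0, 0, 0]],
    [36, [0, 0, 0], [0, 0, 0]],
  ],
)

```text
clock: 29.43
position: [515.9, 166.5, 278.5]
orientation: [-0.002, 0.205, 0.979, -0.002]
contact_force: [-0.0, -0.7, -0.2]
opening: 0.417
```

Request:
step_arm(
  plan=[
    [4, [0, 0, 0], [0, 0, 0]],
    [4, [0, 0, 0], [0, 0, 0]],
    [4, [0, 0, 0], [0, 0, 0]],
    [4, [0, 0, 0], [0, 0, 0]],
  ],
)

```text
clock: 29.77
position: [516.7, 168.0, 282.4]
orientation: [0.001, 0.205, 0.979, -0.001]
contact_force: [-2.4, -4.5, 5.8]
opening: 0.101
```

Run:
```python
from h import *
st()
```

```text
t 29.77 pos [516.7 168.  282.4] yaw 156.4 tiltz [ 0.001 -0.002] F [-2.4 -4.5  5.8] T [-0.701  0.484 -0.001] op 8.6 j [ 0.05  0.88 -0.79  1.9   0.91  0.77 -0.11]
```

Request:
step_arm(
  plan=[
    [4, [0, 0, -0.0064], [0, 0, -0.0159]],
    [4, [0, 0, -0.0064], [0, 0, -0.0159]],
  ],
)

```text
clock: 29.93
position: [516.7, 168.0, 282.1]
orientation: [0.001, 0.303, 0.953, -0.001]
contact_force: [-2.6, -4.6, 8.3]
opening: 0.096
```

Run:
```python
from h import *
tq(1)
```

```text
Tz [0.205 0.163] mean 0.184
t 29.98 pos [516.7 168.1 282.1] yaw 144.45 tiltz [ 0.001 -0.002] F [-1.7 -3.2  6. ] T [-0.63   0.466  0.163] op 8.3 j [ 0.03  0.87 -0.74  1.9   0.88  0.74 -0.29]
```

Request:
step_arm(
  plan=[
    [4, [0, 0, -0.0064], [0, 0, -0.0159]],
    [4, [0, 0, -0.0064], [0, 0, -0.0159]],
  ],
)

```text
clock: 30.15
position: [516.7, 168.0, 281.8]
orientation: [0.001, 0.396, 0.918, -0.001]
contact_force: [-2.6, -3.8, 7.5]
opening: 0.098
```

Run:
```python
from h import *
tq(2)
```

```text
Tz [0.249 0.212 0.119] mean 0.194
t 30.25 pos [516.7 168.1 281.8] yaw 133.42 tiltz [ 0.001 -0.002] F [-2.6 -4.   7.7] T [-0.789  0.486  0.119] op 8.3 j [ 0.    0.85 -0.7   1.9   0.84  0.71 -0.45]
```

Request:
step_arm(
  plan=[
    [36, [0, 0, 0], [0, 0, 0]],
    [36, [0, 0, 0], [0, 0, 0]],
    [36, [0, 0, 0.95], [0, 0, 0]],
    [36, [0, 0, 0.9], [0, 0, 0]],
    [36, [0.298, -0.811, 0], [0, 0, -0.0057]],
    [36, [0.298, -0.811, 0], [0, 0, -0.0057]],
    [36, [0.298, -0.811, 0], [0, 0, -0.0057]],
    [36, [0.298, -0.811, 0], [0, 0, -0.0057]],
  ],
)

```text
clock: 30.92
position: [553.3, 70.8, 336.5]
orientation: [0.0, 0.459, 0.888, 0.001]
contact_force: [0.1, 0.6, -0.1]
opening: 0.42
```

Request:
step_arm(
  plan=[
    [36, [0.298, -0.811, 0], [0, 0, -0.0057]],
    [36, [0.298, -0.811, 0], [0, 0, -0.0057]],
    [36, [0, 0, 0], [0, 0, 0]],
    [36, [0, 0, 0], [0, 0, 0]],
    [36, [0, 0, -0.6], [0, 0, 0]],
    [36, [0, 0, -0.6], [0, 0, 0]],
    [36, [0, 0, -0.65], [0, 0, 0]],
    [36, [0, 0, 0], [0, 0, 0]],
  ],
)

```text
clock: 31.58
position: [569.1, 24.1, 277.9]
orientation: [-0.002, 0.489, 0.872, -0.001]
contact_force: [-0.1, 0.2, -0.1]
opening: 0.421
```

Request:
step_arm(
  plan=[
    [4, [0, 0, 0], [0, 0, 0]],
    [4, [0, 0, 0], [0, 0, 0]],
    [4, [0, 0, 0], [0, 0, 0]],
    [4, [0, 0, 0], [0, 0, 0]],
  ],
)

```text
clock: 31.92
position: [569.6, 23.4, 281.5]
orientation: [-0.001, 0.49, 0.872, -0.0]
contact_force: [-5.8, -0.6, 4.8]
opening: 0.098
```

Run:
```python
from h import *
st()
```

```text
t 31.92 pos [569.6  23.4 281.5] yaw 121.3 tiltz [-0.001 -0.   ] F [-5.8 -0.6  4.8] T [0.058 1.18  0.002] op 8.3 j [ 0.26  0.87 -0.68  1.82  0.79  0.74 -0.31]
```

Request:
step_arm(
  plan=[
    [4, [0, 0, -0.0064], [0, 0, -0.0159]],
    [4, [0, 0, -0.0064], [0, 0, -0.0159]],
  ],
)

```text
clock: 32.08
position: [569.8, 23.4, 281.4]
orientation: [-0.0, 0.576, 0.817, 0.0]
contact_force: [-5.3, 0.3, 5.4]
opening: 0.098
```

Run:
```python
from h import *
tq(1)
```

```text
Tz [0.179 0.149] mean 0.164
t 32.13 pos [569.8  23.5 281.3] yaw 109.36 tiltz [-0.  0.] F [-4.5  0.4  4.8] T [0.312 1.114 0.149] op 8.2 j [ 0.23  0.86 -0.62  1.82  0.74  0.71 -0.48]
```

Request:
step_arm(
  plan=[
    [4, [0.01, -0.02, -0.0064], [0, 0, -0.0159]],
    [4, [0.01, -0.02, -0.0064], [0, 0, -0.0159]],
  ],
)

```text
clock: 32.3
position: [570.3, 23.1, 281.0]
orientation: [-0.001, 0.654, 0.756, 0.001]
contact_force: [-6.8, 3.6, 7.5]
opening: 0.092
```

Run:
```python
from h import *
tq(2)
```

```text
Tz [0.234 0.153 0.137] mean 0.175
t 32.4 pos [570.2  23.3 281. ] yaw 98.44 tiltz [-0.     0.002] F [-5.9  2.3  5.6] T [0.434 1.256 0.137] op 8.4 j [ 0.21  0.85 -0.57  1.82  0.7   0.68 -0.63]
```

Request:
step_arm(
  plan=[
    [36, [0, 0, 0], [0, 0, 0]],
    [36, [0, 0, 0], [0, 0, 0]],
    [36, [0, 0, 0.95], [0, 0, 0]],
    [36, [0, 0, 0.95], [0, 0, 0]],
    [36, [0.311, 0.654, 0], [0, 0, 0.0068]],
    [36, [0.311, 0.654, 0], [0, 0, 0.0068]],
    [36, [0.311, 0.654, 0], [0, 0, 0.0068]],
    [36, [0.311, 0.654, 0], [0, 0, 0.0068]],
  ],
)

```text
clock: 33.07
position: [609.6, 100.5, 337.5]
orientation: [0.001, 0.586, 0.81, 0.001]
contact_force: [0.2, -0.1, 0.1]
opening: 0.421
```

Request:
step_arm(
  plan=[
    [36, [0.311, 0.654, 0], [0, 0, 0.0068]],
    [36, [0, 0, 0], [0, 0, 0]],
    [36, [0, 0, 0], [0, 0, 0]],
    [36, [0, 0, 0], [0, 0, 0]],
    [36, [0, 0, -0.6], [0, 0, 0]],
    [36, [0, 0, -0.6], [0, 0, 0]],
    [36, [0, 0, -0.65], [0, 0, 0]],
    [36, [0, 0, 0], [0, 0, 0]],
  ],
)

```text
clock: 33.73
position: [616.5, 117.0, 277.8]
orientation: [-0.001, 0.57, 0.822, -0.003]
contact_force: [-1.0, -0.4, -0.3]
opening: 0.422
```

Request:
step_arm(
  plan=[
    [4, [0, 0, 0], [0, 0, 0]],
    [4, [0, 0, 0], [0, 0, 0]],
    [4, [0, 0, 0], [0, 0, 0]],
    [4, [0, 0, 0], [0, 0, 0]],
  ],
)

```text
clock: 34.07
position: [617.5, 119.2, 282.4]
orientation: [0.0, 0.569, 0.822, -0.0]
contact_force: [-3.6, -1.4, 3.7]
opening: 0.091
```

Run:
```python
from h import *
tq(1)
```

```text
Tz [0.035 0.044] mean 0.04
t 34.12 pos [617.5 119.2 282.4] yaw 110.58 tiltz [ 0.    -0.001] F [-3.  -2.5  6. ] T [-0.527  0.8    0.044] op 8.1 j [ 0.07  0.92 -0.64  1.64  0.7   0.83 -0.51]
```

Request:
step_arm(
  plan=[
    [4, [0, 0, -0.0064], [0, 0, -0.0159]],
    [4, [0, 0, -0.0064], [0, 0, -0.0159]],
  ],
)

```text
clock: 34.28
position: [617.3, 119.2, 282.2]
orientation: [0.0, 0.65, 0.76, -0.001]
contact_force: [-5.4, -2.5, 8.3]
opening: 0.095
```

Run:
```python
from h import *
tq(2)
```

```text
Tz [0.275 0.272 0.182] mean 0.243
t 34.38 pos [617.2 119.3 282.2] yaw 99.04 tiltz [-0.    -0.002] F [-5.4 -2.4  7.2] T [-0.658  1.054  0.182] op 8.7 j [ 0.05  0.91 -0.59  1.64  0.66  0.8  -0.68]
```

Request:
step_arm(
  plan=[
    [4, [0, 0.02, -0.0064], [0, 0, -0.0159]],
    [4, [0, 0.02, -0.0064], [0, 0, -0.0159]],
  ],
)

```text
clock: 34.55
position: [617.0, 119.6, 281.9]
orientation: [0.001, 0.723, 0.691, -0.002]
contact_force: [-6.8, -5.6, 12.7]
opening: 0.097
```

Run:
```python
from h import *
tq(3)
```

```text
Tz [0.285 0.279 0.276 0.275] mean 0.279
t 34.7 pos [616.9 119.7 281.9] yaw 87.69 tiltz [-0.001 -0.004] F [-6.9 -4.2 11. ] T [-1.063  1.334  0.275] op 8.2 j [ 0.02  0.9  -0.54  1.64  0.61  0.78 -0.84]
```

Request:
step_arm(
  plan=[
    [36, [0, 0, 0], [0, 0, 0]],
    [36, [0, 0, 0], [0, 0, 0]],
    [36, [0, 0, 0.95], [0, 0, 0]],
    [36, [0, 0, 0.9], [0, 0, 0]],
    [36, [-0.812, -0.288, 0], [0, 0, 0.015]],
    [36, [-0.812, -0.288, 0], [0, 0, 0.015]],
    [36, [-0.812, -0.288, 0], [0, 0, 0.015]],
    [36, [-0.812, -0.288, 0], [0, 0, 0.015]],
  ],
)

```text
clock: 35.37
position: [519.8, 86.5, 336.5]
orientation: [0.0, 0.577, 0.817, 0.002]
contact_force: [0.6, -0.3, 0.3]
opening: 0.424
```

Request:
step_arm(
  plan=[
    [36, [-0.812, -0.288, 0], [0, 0, 0.015]],
    [36, [-0.812, -0.288, 0], [0, 0, 0.015]],
    [36, [0, 0, 0], [0, 0, 0]],
    [36, [0, 0, 0], [0, 0, 0]],
    [36, [0, 0, -0.6], [0, 0, 0]],
    [36, [0, 0, -0.6], [0, 0, 0]],
    [36, [0, 0, -0.65], [0, 0, 0]],
    [36, [0, 0, 0], [0, 0, 0]],
  ],
)

```text
clock: 36.03
position: [472.3, 69.6, 278.3]
orientation: [-0.001, 0.5, 0.866, -0.0]
contact_force: [-0.1, -1.1, 0.7]
opening: 0.423
```

Request:
step_arm(
  plan=[
    [4, [0, 0, 0], [0, 0, 0]],
    [4, [0, 0, 0], [0, 0, 0]],
    [4, [0, 0, 0], [0, 0, 0]],
    [4, [0, 0, 0], [0, 0, 0]],
  ],
)

```text
clock: 36.37
position: [470.5, 68.8, 281.2]
orientation: [-0.0, 0.499, 0.866, -0.001]
contact_force: [-5.4, -0.3, 2.2]
opening: 0.093
```

Run:
```python
from h import *
tq(1)
```

```text
Tz [ 0.026 -0.052] mean -0.013
t 36.42 pos [470.5  68.7 281.1] yaw 120.08 tiltz [-0.002 -0.001] F [-5.2 -0.4  4.2] T [-0.224  1.229 -0.052] op 8.1 j [ 0.12  0.78 -0.6   2.1   0.89  0.54 -0.62]
```

Request:
step_arm(
  plan=[
    [4, [0, 0, -0.0064], [0, 0, -0.0159]],
    [4, [0, 0, -0.0064], [0, 0, -0.0159]],
  ],
)

```text
clock: 36.58
position: [470.6, 68.7, 281.0]
orientation: [-0.0, 0.585, 0.811, -0.001]
contact_force: [-5.9, -1.8, 4.3]
opening: 0.096
```

Run:
```python
from h import *
tq(2)
```

```text
Tz [0.282 0.18  0.195] mean 0.219
t 36.68 pos [470.5  68.9 280.9] yaw 108.55 tiltz [-0.001 -0.002] F [-5.5 -1.   4.6] T [-0.221  1.17   0.195] op 8.6 j [ 0.09  0.77 -0.54  2.1   0.84  0.5  -0.77]
```

Request:
step_arm(
  plan=[
    [4, [0, 0, -0.0064], [0, 0, -0.0159]],
    [4, [0, 0, -0.0064], [0, 0, -0.0159]],
  ],
)

```text
clock: 36.85
position: [470.6, 68.8, 280.7]
orientation: [0.0, 0.663, 0.749, -0.001]
contact_force: [-5.1, -1.9, 5.9]
opening: 0.097
```

Run:
```python
from h import *
tq(3)
```

```text
Tz [0.32  0.3   0.256 0.241] mean 0.279
t 37.0 pos [470.6  68.9 280.7] yaw 97.24 tiltz [-0.001 -0.002] F [-4.2 -2.4  4.1] T [-0.282  1.121  0.241] op 8.3 j [ 0.06  0.76 -0.49  2.11  0.79  0.47 -0.92]
```

Request:
step_arm(
  plan=[
    [36, [0, 0, 0], [0, 0, 0]],
    [36, [0, 0, 0], [0, 0, 0]],
    [36, [0, 0, 0.95], [0, 0, 0]],
    [36, [0, 0, 0.95], [0, 0, 0]],
    [36, [0.255, 0.551, 0], [0, 0, 0.0191]],
    [36, [0.255, 0.551, 0], [0, 0, 0.0191]],
    [36, [0.255, 0.551, 0], [0, 0, 0.0191]],
    [36, [0.255, 0.551, 0], [0, 0, 0.0191]],
  ],
)

```text
clock: 37.67
position: [503.4, 136.1, 337.8]
orientation: [0.001, 0.462, 0.887, 0.001]
contact_force: [0.5, -0.1, 0.4]
opening: 0.421
```

Request:
step_arm(
  plan=[
    [36, [0.255, 0.551, 0], [0, 0, 0.0191]],
    [36, [0.255, 0.551, 0], [0, 0, 0.0191]],
    [36, [0, 0, 0], [0, 0, 0]],
    [36, [0, 0, 0], [0, 0, 0]],
    [36, [0, 0, -0.6], [0, 0, 0]],
    [36, [0, 0, -0.6], [0, 0, 0]],
    [36, [0, 0, -0.65], [0, 0, 0]],
    [36, [0, 0, 0], [0, 0, 0]],
  ],
)

```text
clock: 38.33
position: [516.6, 166.0, 278.6]
orientation: [-0.001, 0.356, 0.934, -0.003]
contact_force: [-0.2, -0.2, -0.3]
opening: 0.426
```

Request:
step_arm(
  plan=[
    [4, [0, 0, 0], [0, 0, 0]],
    [4, [0, 0, 0], [0, 0, 0]],
    [4, [0, 0, 0], [0, 0, 0]],
    [4, [0, 0, 0], [0, 0, 0]],
  ],
)

```text
clock: 38.67
position: [517.2, 167.6, 282.3]
orientation: [0.0, 0.355, 0.935, -0.001]
contact_force: [-2.4, -3.0, 6.0]
opening: 0.099
```

Run:
```python
from h import *
tq(1)
```

```text
Tz [-0.039  0.026] mean -0.006
t 38.72 pos [517.2 167.6 282.3] yaw 138.41 tiltz [ 0.    -0.002] F [-3.5 -3.2  7.7] T [-0.675  0.678  0.026] op 8.4 j [ 0.03  0.87 -0.74  1.9   0.87  0.74 -0.39]
```

Request:
step_arm(
  plan=[
    [4, [0, 0, -0.0064], [0, 0, -0.0159]],
    [4, [0, 0, -0.0064], [0, 0, -0.0159]],
  ],
)

```text
clock: 38.88
position: [517.2, 167.5, 282.1]
orientation: [0.001, 0.448, 0.894, -0.001]
contact_force: [-4.0, -4.0, 9.2]
opening: 0.094
```

Run:
```python
from h import *
tq(2)
```

```text
Tz [0.22  0.124 0.203] mean 0.182
t 38.98 pos [517.1 167.7 282.1] yaw 126.87 tiltz [ 0.001 -0.002] F [-3.9 -4.1  8.5] T [-0.776  0.726  0.203] op 8.5 j [-0.    0.85 -0.69  1.9   0.83  0.7  -0.55]
```

Request:
step_arm(
  plan=[
    [4, [0, 0, -0.0064], [0, 0, -0.0159]],
    [4, [0, 0, -0.0064], [0, 0, -0.0159]],
  ],
)

```text
clock: 39.15
position: [517.1, 167.5, 281.8]
orientation: [0.001, 0.535, 0.845, -0.001]
contact_force: [-3.6, -4.4, 10.9]
opening: 0.097
```

Run:
```python
from h import *
tq(3)
```

```text
Tz [0.259 0.246 0.23  0.237] mean 0.243
t 39.3 pos [517.  167.6 281.8] yaw 115.56 tiltz [ 0.001 -0.003] F [-3.7 -3.8  9.7] T [-0.873  0.863  0.237] op 8.2 j [-0.03  0.84 -0.64  1.9   0.79  0.67 -0.71]
```

Request:
step_arm(
  plan=[
    [36, [0, 0, 0], [0, 0, 0]],
    [36, [0, 0, 0], [0, 0, 0]],
    [36, [0, 0, 0.95], [0, 0, 0]],
    [36, [0, 0, 0.9], [0, 0, 0]],
    [36, [0.297, -0.82, 0], [0, 0, -0.0058]],
    [36, [0.297, -0.82, 0], [0, 0, -0.0058]],
    [36, [0.297, -0.82, 0], [0, 0, -0.0058]],
    [36, [0.297, -0.82, 0], [0, 0, -0.0058]],
  ],
)

```text
clock: 39.97
position: [553.9, 69.1, 336.5]
orientation: [0.0, 0.594, 0.805, 0.001]
contact_force: [0.5, 0.7, 0.2]
opening: 0.423
```

Request:
step_arm(
  plan=[
    [36, [0.297, -0.82, 0], [0, 0, -0.0058]],
    [36, [0.297, -0.82, 0], [0, 0, -0.0058]],
    [36, [0, 0, 0], [0, 0, 0]],
    [36, [0, 0, 0], [0, 0, 0]],
    [36, [0, 0, -0.6], [0, 0, 0]],
    [36, [0, 0, -0.6], [0, 0, 0]],
    [36, [0, 0, -0.65], [0, 0, 0]],
    [36, [0, 0, 0], [0, 0, 0]],
  ],
)

```text
clock: 40.63
position: [569.6, 21.7, 277.8]
orientation: [-0.002, 0.621, 0.784, -0.001]
contact_force: [-0.5, -0.8, -0.5]
opening: 0.42
```

Request:
step_arm(
  plan=[
    [4, [0, 0, 0], [0, 0, 0]],
    [4, [0, 0, 0], [0, 0, 0]],
    [4, [0, 0, 0], [0, 0, 0]],
    [4, [0, 0, 0], [0, 0, 0]],
  ],
)

```text
clock: 40.97
position: [570.4, 21.6, 281.6]
orientation: [-0.0, 0.622, 0.783, 0.0]
contact_force: [-5.1, 2.0, 3.6]
opening: 0.097
```

Run:
```python
from h import *
tq(1)
```

```text
Tz [0.068 0.051] mean 0.059
t 41.02 pos [570.4  21.5 281.5] yaw 103.09 tiltz [0.    0.001] F [-4.8  1.8  5.4] T [0.381 0.999 0.051] op 8.2 j [ 0.23  0.86 -0.62  1.82  0.74  0.71 -0.58]
```

Request:
step_arm(
  plan=[
    [4, [0, 0, -0.0064], [0, 0, -0.0159]],
    [4, [0, 0, -0.0064], [0, 0, -0.0159]],
  ],
)

```text
clock: 41.18
position: [570.5, 21.5, 281.4]
orientation: [-0.0, 0.698, 0.716, 0.001]
contact_force: [-6.5, 1.0, 7.9]
opening: 0.098
```

Run:
```python
from h import *
tq(2)
```

```text
Tz [0.232 0.189 0.211] mean 0.211
t 41.28 pos [570.4  21.6 281.4] yaw 91.54 tiltz [0. 0.] F [-4.7  1.3  7.7] T [0.335 1.079 0.211] op 8.1 j [ 0.2   0.85 -0.56  1.82  0.69  0.68 -0.74]
```

Request:
step_arm(
  plan=[
    [4, [0, 0, -0.0064], [0, 0, -0.0159]],
    [4, [0, 0, -0.0064], [0, 0, -0.0159]],
  ],
)

```text
clock: 41.45
position: [570.4, 21.5, 281.1]
orientation: [-0.0, 0.766, 0.643, 0.0]
contact_force: [-4.9, 0.9, 9.1]
opening: 0.1
```

Run:
```python
from h import *
tq(3)
```

```text
Tz [0.368 0.266 0.222 0.207] mean 0.266
t 41.6 pos [570.4  21.7 281.1] yaw 80.22 tiltz [0.001 0.   ] F [-4.6  0.9  7.8] T [0.303 1.096 0.207] op 7.7 j [ 0.18  0.84 -0.51  1.83  0.64  0.65 -0.89]
```

Request:
step_arm(
  plan=[
    [36, [0, 0, 0], [0, 0, 0]],
    [36, [0, 0, 0], [0, 0, 0]],
    [36, [0, 0, 0.95], [0, 0, 0]],
    [36, [0, 0, 0.95], [0, 0, 0]],
    [36, [0.311, 0.668, 0], [0, 0, 0.0086]],
    [36, [0.311, 0.668, 0], [0, 0, 0.0086]],
    [36, [0.311, 0.668, 0], [0, 0, 0.0086]],
    [36, [0.311, 0.668, 0], [0, 0, 0.0086]],
  ],
)

```text
clock: 42.27
position: [609.3, 101.1, 337.3]
orientation: [0.001, 0.691, 0.723, 0.001]
contact_force: [-0.2, 0.0, -0.3]
opening: 0.425
```

Request:
step_arm(
  plan=[
    [36, [0.311, 0.668, 0], [0, 0, 0.0086]],
    [36, [0, 0, 0], [0, 0, 0]],
    [36, [0, 0, 0], [0, 0, 0]],
    [36, [0, 0, 0], [0, 0, 0]],
    [36, [0, 0, -0.6], [0, 0, 0]],
    [36, [0, 0, -0.6], [0, 0, 0]],
    [36, [0, 0, -0.65], [0, 0, 0]],
    [36, [0, 0, 0], [0, 0, 0]],
  ],
)

```text
clock: 42.93
position: [616.3, 118.1, 277.7]
orientation: [-0.001, 0.672, 0.74, -0.004]
contact_force: [-0.3, -0.2, -1.1]
opening: 0.422
```

Request:
step_arm(
  plan=[
    [4, [0, 0, 0], [0, 0, 0]],
    [4, [0, 0, 0], [0, 0, 0]],
    [4, [0, 0, 0], [0, 0, 0]],
    [4, [0, 0, 0], [0, 0, 0]],
  ],
)

```text
clock: 43.27
position: [617.0, 120.4, 282.3]
orientation: [0.0, 0.672, 0.741, -0.001]
contact_force: [-4.5, -1.7, 4.4]
opening: 0.093
```

Run:
```python
from h import *
tq(1)
```

```text
Tz [-0.009 -0.015] mean -0.012
t 43.32 pos [617.  120.4 282.2] yaw 95.6 tiltz [-0.001 -0.001] F [-4.9 -1.7  6.2] T [-0.472  1.083 -0.015] op 8.3 j [ 0.05  0.91 -0.6   1.64  0.66  0.81 -0.74]
```

Request:
step_arm(
  plan=[
    [4, [0, 0, -0.0064], [0, 0, -0.0159]],
    [4, [0, 0, -0.0064], [0, 0, -0.0159]],
  ],
)

```text
clock: 43.48
position: [616.8, 120.4, 282.2]
orientation: [0.0, 0.743, 0.669, -0.001]
contact_force: [-6.4, -2.8, 9.0]
opening: 0.091
```

Run:
```python
from h import *
tq(2)
```

```text
Tz [0.322 0.305 0.287] mean 0.305
t 43.58 pos [616.8 120.6 282.2] yaw 84.09 tiltz [-0.001 -0.002] F [-6.1 -2.3  7.6] T [-0.503  1.293  0.287] op 8.3 j [ 0.02  0.9  -0.54  1.64  0.61  0.78 -0.9 ]
```

Request:
step_arm(
  plan=[
    [4, [0, 0, -0.0064], [0, 0, -0.0159]],
  ],
)

```text
clock: 43.67
position: [616.7, 120.5, 282.1]
orientation: [0.0, 0.775, 0.632, -0.001]
contact_force: [-8.0, -2.3, 10.5]
opening: 0.099
```

Run:
```python
from h import *
tq(3)
```

```text
Tz [0.398 0.3   0.363 0.305] mean 0.341
t 43.82 pos [616.7 120.6 282.1] yaw 78.5 tiltz [-0.001 -0.002] F [-7.5 -2.9  9.8] T [-0.621  1.429  0.305] op 8.5 j [ 0.01  0.89 -0.52  1.64  0.59  0.77 -0.98]
```

Request:
step_arm(
  plan=[
    [4, [0, 0, -0.0064], [0, 0, -0.0159]],
  ],
)

```text
clock: 43.9
position: [616.6, 120.5, 282.0]
orientation: [0.0, 0.805, 0.593, -0.001]
contact_force: [-8.1, -2.6, 11.4]
opening: 0.098
```

Run:
```python
from h import *
tq(3)
```

```text
Tz [0.472 0.421 0.394 0.387] mean 0.418
t 44.05 pos [616.6 120.6 282. ] yaw 72.78 tiltz [-0.001 -0.002] F [-6.  -2.9 10.7] T [-0.551  1.438  0.387] op 8.1 j [-0.    0.89 -0.49  1.64  0.57  0.76 -1.06]
```

Request:
step_arm(
  plan=[
    [36, [0, 0, 0], [0, 0, 0]],
    [36, [0, 0, 0], [0, 0, 0]],
    [36, [0, 0, 0.95], [0, 0, 0]],
    [36, [0, 0, 0.9], [0, 0, 0]],
    [36, [-0.811, -0.292, 0], [0, 0, 0.01486]],
    [36, [-0.811, -0.292, 0], [0, 0, 0.01486]],
    [36, [-0.811, -0.292, 0], [0, 0, 0.01486]],
    [36, [-0.811, -0.292, 0], [0, 0, 0.01486]],
  ],
)

```text
clock: 44.72
position: [520.0, 85.7, 336.6]
orientation: [0.001, 0.68, 0.734, 0.002]
contact_force: [0.8, 0.3, 0.3]
opening: 0.422
```

Request:
step_arm(
  plan=[
    [36, [-0.811, -0.292, 0], [0, 0, 0.01486]],
    [36, [-0.811, -0.292, 0], [0, 0, 0.01486]],
    [36, [0, 0, 0], [0, 0, 0]],
    [36, [0, 0, 0], [0, 0, 0]],
    [36, [0, 0, -0.6], [0, 0, 0]],
    [36, [0, 0, -0.6], [0, 0, 0]],
    [36, [0, 0, -0.65], [0, 0, 0]],
    [36, [0, 0, 0], [0, 0, 0]],
  ],
)

```text
clock: 45.38
position: [472.5, 68.7, 278.3]
orientation: [-0.001, 0.61, 0.792, -0.0]
contact_force: [-1.1, 0.6, 0.6]
opening: 0.42
```

Request:
step_arm(
  plan=[
    [4, [0, 0, 0], [0, 0, 0]],
    [4, [0, 0, 0], [0, 0, 0]],
    [4, [0, 0, 0], [0, 0, 0]],
    [4, [0, 0, 0], [0, 0, 0]],
  ],
)

```text
clock: 45.72
position: [470.7, 68.5, 281.1]
orientation: [-0.0, 0.61, 0.792, -0.0]
contact_force: [-5.0, 0.5, 2.0]
opening: 0.098
```

Run:
```python
from h import *
tq(1)
```

```text
Tz [ 0.003 -0.056] mean -0.026
t 45.77 pos [470.6  68.5 281.1] yaw 104.84 tiltz [-0.001 -0.   ] F [-5.8  1.8  1.9] T [ 0.174  1.202 -0.056] op 8.4 j [ 0.09  0.77 -0.55  2.1   0.84  0.5  -0.84]
```

Request:
step_arm(
  plan=[
    [4, [0, 0, -0.0064], [0, 0, -0.0159]],
    [4, [0, 0, -0.0064], [0, 0, -0.0159]],
  ],
)

```text
clock: 45.93
position: [470.7, 68.5, 281.1]
orientation: [-0.0, 0.687, 0.727, -0.0]
contact_force: [-7.0, 0.9, 8.8]
opening: 0.095
```

Run:
```python
from h import *
tq(2)
```

```text
Tz [0.358 0.325 0.303] mean 0.329
t 46.03 pos [470.6  68.6 281. ] yaw 93.33 tiltz [-0.    -0.001] F [-5.9  0.7  5.5] T [0.064 1.207 0.303] op 8.4 j [ 0.06  0.76 -0.49  2.11  0.79  0.47 -0.99]
```

Request:
step_arm(
  plan=[
    [4, [0, 0, -0.0064], [0, 0, -0.0159]],
  ],
)

```text
clock: 46.12
position: [470.7, 68.5, 281.0]
orientation: [-0.0, 0.721, 0.693, -0.0]
contact_force: [-6.1, 0.2, 8.6]
opening: 0.099
```

Run:
```python
from h import *
tq(3)
```

```text
Tz [0.427 0.36  0.365 0.355] mean 0.377
t 46.27 pos [470.7  68.6 280.9] yaw 87.74 tiltz [-0.    -0.001] F [-5.7  0.1  7. ] T [0.009 1.162 0.355] op 8.2 j [ 0.05  0.75 -0.47  2.11  0.77  0.46 -1.06]
```

Request:
step_arm(
  plan=[
    [4, [0, 0, -0.003], [0, 0, -0.007]],
    [36, [0, 0, 0], [0, 0, 0]],
    [36, [0, 0, 0], [0, 0, 0]],
    [36, [0, 0, 0.95], [0, 0, 0]],
    [36, [0, 0, 0.95], [0, 0, 0]],
  ],
)

```text
clock: 46.68
position: [472.0, 68.4, 337.1]
orientation: [-0.001, 0.736, 0.677, -0.0]
contact_force: [1.6, -0.6, 0.0]
opening: 0.425
```

Run:
```python
from h import *
st()
```

```text
t 46.68 pos [472.   68.4 337.1] yaw 85.16 tiltz [-0.001  0.   ] F [ 1.6 -0.6  0. ] T [ 0.016 -0.058 -0.024] op 36.3 j [ 0.12  0.66 -0.58  2.06  0.63  0.6  -0.98]
```

Request:
step_arm(
  plan=[
    [36, [0.257, 0.553, 0], [0, 0, 0.0172]],
    [36, [0.257, 0.553, 0], [0, 0, 0.0172]],
    [36, [0.257, 0.553, 0], [0, 0, 0.0172]],
    [36, [0.257, 0.553, 0], [0, 0, 0.0172]],
    [36, [0.257, 0.553, 0], [0, 0, 0.0172]],
    [36, [0.257, 0.553, 0], [0, 0, 0.0172]],
    [36, [0, 0, 0], [0, 0, 0]],
    [36, [0, 0, 0], [0, 0, 0]],
  ],
)

```text
clock: 47.35
position: [518.5, 168.5, 337.1]
orientation: [0.0, 0.483, 0.876, 0.001]
contact_force: [-0.2, -0.8, 0.2]
opening: 0.42
```

Request:
step_arm(
  plan=[
    [36, [0, 0, -0.6], [0, 0, 0]],
    [36, [0, 0, -0.6], [0, 0, 0]],
    [36, [0, 0, -0.65], [0, 0, 0]],
    [36, [0, 0, 0], [0, 0, 0]],
    [4, [0, 0, 0], [0, 0, 0]],
    [4, [0, 0, 0], [0, 0, 0]],
    [4, [0, 0, 0], [0, 0, 0]],
    [4, [0, 0, 0], [0, 0, 0]],
  ],
)

```text
clock: 48.02
position: [517.4, 167.2, 282.3]
orientation: [0.0, 0.483, 0.876, -0.001]
contact_force: [-3.7, -3.0, 4.9]
opening: 0.096
```

Run:
```python
from h import *
tq(1)
```

```text
Tz [0.028 0.024] mean 0.026
t 48.07 pos [517.4 167.2 282.3] yaw 122.24 tiltz [ 0.    -0.002] F [-4.1 -3.7  7.2] T [-0.605  0.855  0.024] op 8.1 j [-0.    0.85 -0.68  1.9   0.83  0.7  -0.63]
```

Request:
step_arm(
  plan=[
    [4, [0, 0, -0.0064], [0, 0, -0.0159]],
    [4, [0, 0, -0.0064], [0, 0, -0.0159]],
  ],
)

```text
clock: 48.23
position: [517.2, 167.2, 282.2]
orientation: [0.001, 0.569, 0.822, -0.001]
contact_force: [-6.3, -3.6, 11.2]
opening: 0.093
```

Run:
```python
from h import *
tq(2)
```

```text
Tz [0.343 0.292 0.258] mean 0.298
t 48.33 pos [517.2 167.3 282.2] yaw 110.73 tiltz [ 0.    -0.003] F [-4.7 -2.5  9.1] T [-0.766  1.018  0.258] op 8.2 j [-0.03  0.84 -0.63  1.9   0.79  0.67 -0.79]
```

Request:
step_arm(
  plan=[
    [4, [0, 0, -0.0064], [0, 0, -0.0159]],
  ],
)

```text
clock: 48.42
position: [517.2, 167.2, 282.1]
orientation: [0.001, 0.608, 0.794, -0.001]
contact_force: [-6.2, -4.4, 13.1]
opening: 0.095
```

Run:
```python
from h import *
tq(3)
```

```text
Tz [0.409 0.351 0.322 0.273] mean 0.339
t 48.57 pos [517.1 167.3 282.1] yaw 105.13 tiltz [ 0.    -0.003] F [-5.1 -4.  11.1] T [-0.802  1.014  0.273] op 8.1 j [-0.04  0.83 -0.61  1.9   0.77  0.66 -0.87]
```

Request:
step_arm(
  plan=[
    [4, [0, 0, -0.0064], [0, 0, -0.0159]],
  ],
)

```text
clock: 48.65
position: [517.1, 167.2, 282.0]
orientation: [0.001, 0.647, 0.763, -0.001]
contact_force: [-5.1, -4.8, 13.2]
opening: 0.096
```

Run:
```python
from h import *
tq(3)
```

```text
Tz [0.414 0.365 0.351 0.313] mean 0.361
t 48.8 pos [517.  167.2 282. ] yaw 99.42 tiltz [ 0.    -0.003] F [-5.2 -3.6 11.2] T [-0.81   1.154  0.313] op 8.3 j [-0.06  0.82 -0.58  1.9   0.74  0.64 -0.95]
```

Request:
step_arm(
  plan=[
    [4, [0, 0, -0.003], [0, 0, -0.007]],
    [36, [0, 0, 0], [0, 0, 0]],
    [36, [0, 0, 0], [0, 0, 0]],
    [36, [0, 0, 0.95], [0, 0, 0]],
    [36, [0, 0, 0.9], [0, 0, 0]],
    [36, [0.297, -0.814, 0], [0, 0, -0.0047]],
    [36, [0.297, -0.814, 0], [0, 0, -0.0047]],
    [36, [0.297, -0.814, 0], [0, 0, -0.0047]],
  ],
)

```text
clock: 49.47
position: [545.5, 94.3, 337.0]
orientation: [0.001, 0.696, 0.718, 0.002]
contact_force: [0.6, -1.3, 0.2]
opening: 0.421
```

Request:
step_arm(
  plan=[
    [36, [0.297, -0.814, 0], [0, 0, -0.0047]],
    [36, [0.297, -0.814, 0], [0, 0, -0.0047]],
    [36, [0.297, -0.814, 0], [0, 0, -0.0047]],
    [36, [0, 0, 0], [0, 0, 0]],
    [36, [0, 0, 0], [0, 0, 0]],
    [36, [0, 0, -0.6], [0, 0, 0]],
    [36, [0, 0, -0.6], [0, 0, 0]],
    [36, [0, 0, -0.65], [0, 0, 0]],
  ],
)

```text
clock: 50.13
position: [571.6, 23.0, 280.7]
orientation: [0.0, 0.726, 0.687, 0.002]
contact_force: [-0.7, 1.0, -0.7]
opening: 0.423
```

Request:
step_arm(
  plan=[
    [36, [0, 0, 0], [0, 0, 0]],
    [4, [0, 0, 0], [0, 0, 0]],
    [4, [0, 0, 0], [0, 0, 0]],
    [4, [0, 0, 0], [0, 0, 0]],
    [4, [0, 0, 0], [0, 0, 0]],
  ],
)

```text
clock: 50.55
position: [570.6, 22.5, 281.5]
orientation: [-0.001, 0.727, 0.687, 0.0]
contact_force: [-5.1, 2.1, 4.0]
opening: 0.096
```

Run:
```python
from h import *
tq(1)
```

```text
Tz [0.041 0.017] mean 0.029
t 50.6 pos [570.6  22.5 281.5] yaw 86.79 tiltz [-0.     0.001] F [-5.4  2.   4.9] T [0.523 1.12  0.017] op 8.5 j [ 0.2   0.85 -0.56  1.82  0.69  0.68 -0.82]
```

Request:
step_arm(
  plan=[
    [4, [0, 0, -0.0064], [0, 0, -0.0159]],
    [4, [0, 0, -0.0064], [0, 0, -0.0159]],
  ],
)

```text
clock: 50.77
position: [570.7, 22.4, 281.4]
orientation: [-0.0, 0.793, 0.61, 0.001]
contact_force: [-5.9, 2.3, 7.6]
opening: 0.097
```

Run:
```python
from h import *
tq(2)
```

```text
Tz [0.32  0.312 0.28 ] mean 0.304
t 50.87 pos [570.7  22.5 281.4] yaw 75.26 tiltz [0.    0.001] F [-5.5  2.4  6.3] T [0.471 1.061 0.28 ] op 8.4 j [ 0.17  0.83 -0.51  1.82  0.64  0.65 -0.97]
```

Request:
step_arm(
  plan=[
    [4, [0, 0, -0.0064], [0, 0, -0.0159]],
  ],
)

```text
clock: 50.95
position: [570.8, 22.4, 281.3]
orientation: [-0.0, 0.821, 0.571, 0.0]
contact_force: [-6.1, 2.2, 8.5]
opening: 0.099
```

Run:
```python
from h import *
tq(3)
```

```text
Tz [0.388 0.421 0.292 0.354] mean 0.364
t 51.1 pos [570.8  22.5 281.3] yaw 69.66 tiltz [0.001 0.001] F [-4.4  1.7  7.7] T [0.411 1.165 0.354] op 8.1 j [ 0.16  0.83 -0.48  1.82  0.61  0.64 -1.05]
```

Request:
step_arm(
  plan=[
    [4, [0, 0, -0.003], [0, 0, -0.009]],
  ],
)

```text
clock: 51.18
position: [570.8, 22.4, 281.3]
orientation: [-0.0, 0.837, 0.548, 0.0]
contact_force: [-5.6, 1.7, 7.8]
opening: 0.096
```

Run:
```python
from h import *
tq(3)
```

```text
Tz [0.356 0.388 0.423 0.335] mean 0.375
t 51.33 pos [570.8  22.5 281.3] yaw 66.44 tiltz [0.001 0.001] F [-4.3  1.5  7. ] T [0.354 1.147 0.335] op 8.3 j [ 0.15  0.83 -0.47  1.83  0.6   0.63 -1.09]
```

Request:
step_arm(
  plan=[
    [36, [0, 0, 0], [0, 0, 0]],
    [36, [0, 0, 0], [0, 0, 0]],
    [36, [0, 0, 0.95], [0, 0, 0]],
    [36, [0, 0, 0.95], [0, 0, 0]],
    [36, [0.309, 0.665, 0], [0, 0, 0.0097]],
    [36, [0.309, 0.665, 0], [0, 0, 0.0097]],
    [36, [0.309, 0.665, 0], [0, 0, 0.0097]],
    [36, [0.309, 0.665, 0], [0, 0, 0.0097]],
  ],
)

```text
clock: 52.0
position: [609.6, 101.4, 337.6]
orientation: [0.001, 0.764, 0.645, 0.001]
contact_force: [0.2, 1.1, -0.4]
opening: 0.428
```

Request:
step_arm(
  plan=[
    [36, [0.309, 0.665, 0], [0, 0, 0.0097]],
    [36, [0, 0, 0], [0, 0, 0]],
    [36, [0, 0, 0], [0, 0, 0]],
    [36, [0, 0, 0], [0, 0, 0]],
  ],
)

```text
clock: 52.33
position: [617.9, 120.0, 336.7]
orientation: [0.001, 0.745, 0.667, -0.0]
contact_force: [0.2, -0.3, -1.2]
opening: 0.427
```

Run:
```python
from h import *
save('wrist20',vision.capture('wrist')); st()
```

```text
t 52.38 pos [617.8 119.6 336.6] yaw 83.63 tiltz [ 0.    -0.002] F [-0.2 -0.4  0. ] T [-0.032  0.063  0.057] op 36.0 j [ 0.06  0.83 -0.6   1.6   0.57  0.89 -0.88]
```

View pics/wrist20.png

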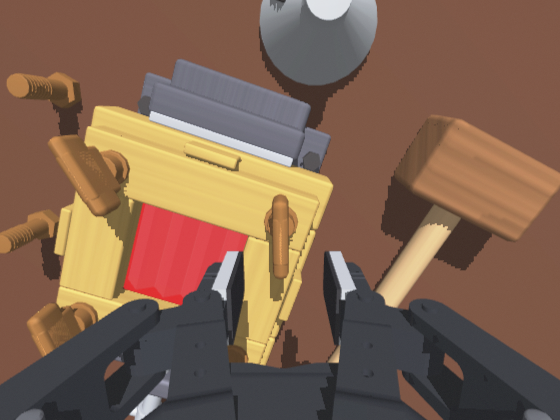

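Request:
step_arm(
  plan=[
    [36, [0, 0, -0.6], [0, 0, 0]],
    [36, [0, 0, -0.6], [0, 0, 0]],
    [36, [0, 0, -0.65], [0, 0, 0]],
    [36, [0, 0, 0], [0, 0, 0]],
    [4, [0, 0, 0], [0, 0, 0]],
    [4, [0, 0, 0], [0, 0, 0]],
    [4, [0, 0, 0], [0, 0, 0]],
    [4, [0, 0, 0], [0, 0, 0]],
  ],
)

```text
clock: 53.05
position: [616.9, 120.9, 282.3]
orientation: [-0.0, 0.745, 0.668, -0.001]
contact_force: [-6.1, -1.7, 4.4]
opening: 0.099
```

Run:
```python
from h import *
tq(1)
```

```text
Tz [0.047 0.044] mean 0.046
t 53.1 pos [616.9 121.  282.3] yaw 83.76 tiltz [-0.001 -0.001] F [-5.6 -1.1  5.1] T [-0.178  1.18   0.044] op 8.4 j [ 0.03  0.9  -0.56  1.64  0.63  0.79 -0.92]
```

Request:
step_arm(
  plan=[
    [4, [0, 0, 0], [0, 0, -0.0147]],
    [4, [0, 0, 0], [0, 0, -0.0147]],
  ],
)

```text
clock: 53.27
position: [616.8, 121.0, 282.3]
orientation: [-0.0, 0.804, 0.595, -0.001]
contact_force: [-5.3, -2.0, 4.7]
opening: 0.093
```

Run:
```python
from h import *
tq(3)
```

```text
Tz [0.384 0.365 0.382 0.384] mean 0.379
t 53.42 pos [616.7 121.1 282.3] yaw 73.24 tiltz [-0.001 -0.002] F [-5.6 -1.1  5.5] T [-0.274  1.191  0.384] op 8.3 j [ 0.01  0.89 -0.51  1.64  0.58  0.77 -1.07]
```

Request:
step_arm(
  plan=[
    [36, [0, 0, 0], [0, 0, 0]],
    [36, [0, 0, 0], [0, 0, 0]],
    [36, [0, 0, 0.95], [0, 0, 0]],
    [36, [0, 0, 0.9], [0, 0, 0]],
    [36, [-0.811, -0.292, 0], [0, 0, 0.01046]],
    [36, [-0.811, -0.292, 0], [0, 0, 0.01046]],
    [36, [-0.811, -0.292, 0], [0, 0, 0.01046]],
    [36, [-0.811, -0.292, 0], [0, 0, 0.01046]],
  ],
)

```text
clock: 54.08
position: [520.1, 85.7, 337.5]
orientation: [0.001, 0.717, 0.697, 0.002]
contact_force: [0.3, 0.5, 1.0]
opening: 0.424
```

Request:
step_arm(
  plan=[
    [36, [-0.811, -0.292, 0], [0, 0, 0.01046]],
    [36, [-0.811, -0.292, 0], [0, 0, 0.01046]],
    [36, [0, 0, 0], [0, 0, 0]],
    [36, [0, 0, 0], [0, 0, 0]],
    [36, [0, 0, -0.6], [0, 0, 0]],
    [36, [0, 0, -0.6], [0, 0, 0]],
    [36, [0, 0, -0.65], [0, 0, 0]],
    [36, [0, 0, 0], [0, 0, 0]],
  ],
)

```text
clock: 54.75
position: [472.6, 68.9, 279.1]
orientation: [-0.001, 0.671, 0.742, -0.0]
contact_force: [-0.6, -0.4, -0.1]
opening: 0.42
```

Request:
step_arm(
  plan=[
    [4, [0, 0, 0], [0, 0, 0]],
    [4, [0, 0, 0], [0, 0, 0]],
    [4, [0, 0, 0], [0, 0, 0]],
    [4, [0, 0, 0], [0, 0, 0]],
  ],
)

```text
clock: 55.08
position: [470.7, 69.1, 282.0]
orientation: [-0.001, 0.67, 0.742, -0.0]
contact_force: [-4.7, 1.3, 1.1]
opening: 0.097
```

Run:
```python
from h import *
tq(1)
```

```text
Tz [0.07  0.133] mean 0.101
t 55.13 pos [470.7  69.  282. ] yaw 95.82 tiltz [-0.001  0.001] F [-5.3  0.9  0.8] T [0.37  1.124 0.133] op 8.2 j [ 0.08  0.76 -0.52  2.1   0.82  0.49 -0.97]
```

Request:
step_arm(
  plan=[
    [4, [0, 0, 0], [0, 0, -0.0147]],
    [4, [0, 0, 0], [0, 0, -0.0147]],
  ],
)

```text
clock: 55.3
position: [470.9, 69.0, 282.0]
orientation: [-0.001, 0.737, 0.676, 0.0]
contact_force: [-4.8, 1.2, 0.1]
opening: 0.101
```

Run:
```python
from h import *
tq(3)
```

```text
Tz [0.369 0.4   0.374 0.422] mean 0.391
t 55.45 pos [470.8  69.1 281.9] yaw 85.42 tiltz [-0.001  0.   ] F [-5.2  1.2  3.3] T [0.307 1.134 0.422] op 8.3 j [ 0.05  0.75 -0.47  2.11  0.77  0.46 -1.1 ]
```

Request:
step_arm(
  plan=[
    [36, [0, 0, 0], [0, 0, 0]],
    [36, [0, 0, 0], [0, 0, 0]],
    [36, [0, 0, 0.95], [0, 0, 0]],
    [36, [0, 0, 0.9], [0, 0, 0]],
    [36, [0.257, 0.551, 0], [0, 0, 0.01]],
    [36, [0.257, 0.551, 0], [0, 0, 0.01]],
    [36, [0.257, 0.551, 0], [0, 0, 0.01]],
    [36, [0.257, 0.551, 0], [0, 0, 0.01]],
  ],
)

```text
clock: 56.12
position: [504.0, 135.1, 337.8]
orientation: [0.001, 0.645, 0.764, 0.001]
contact_force: [0.2, -0.7, -0.2]
opening: 0.421
```

Request:
step_arm(
  plan=[
    [36, [0.257, 0.551, 0], [0, 0, 0.01]],
    [36, [0.257, 0.551, 0], [0, 0, 0.01]],
    [36, [0, 0, 0], [0, 0, 0]],
    [36, [0, 0, 0], [0, 0, 0]],
    [36, [0, 0, -0.6], [0, 0, 0]],
    [36, [0, 0, -0.6], [0, 0, 0]],
    [36, [0, 0, -0.62], [0, 0, 0]],
    [36, [0, 0, 0], [0, 0, 0]],
  ],
)

```text
clock: 56.78
position: [517.1, 165.3, 279.6]
orientation: [-0.001, 0.597, 0.802, -0.003]
contact_force: [0.3, -1.0, -0.9]
opening: 0.422
```

Request:
step_arm(
  plan=[
    [4, [0, 0, 0], [0, 0, 0]],
    [4, [0, 0, 0], [0, 0, 0]],
    [4, [0, 0, 0], [0, 0, 0]],
    [4, [0, 0, 0], [0, 0, 0]],
  ],
)

```text
clock: 57.12
position: [517.2, 167.2, 283.1]
orientation: [0.0, 0.596, 0.803, -0.001]
contact_force: [-5.0, -2.2, 5.5]
opening: 0.095
```

Run:
```python
from h import *
tq(1)
```

```text
Tz [0.096 0.097] mean 0.097
t 57.17 pos [517.2 167.2 283.1] yaw 106.79 tiltz [-0.001 -0.001] F [-4.2 -2.5  7.4] T [-0.543  1.099  0.097] op 8.0 j [-0.03  0.83 -0.63  1.9   0.78  0.67 -0.85]
```

Request:
step_arm(
  plan=[
    [4, [0, 0, 0], [0, 0, -0.0147]],
    [4, [0, 0, 0], [0, 0, -0.0147]],
  ],
)

```text
clock: 57.33
position: [517.1, 167.2, 283.1]
orientation: [0.0, 0.669, 0.743, -0.001]
contact_force: [-5.8, -1.7, 6.8]
opening: 0.096
```

Run:
```python
from h import *
tq(3)
```

```text
Tz [0.429 0.489 0.409 0.368] mean 0.424
t 57.48 pos [517.1 167.3 283.1] yaw 96.27 tiltz [-0.    -0.002] F [-4.6 -3.   6.8] T [-0.517  1.096  0.368] op 8.6 j [-0.06  0.82 -0.58  1.9   0.74  0.64 -1.  ]
```

Request:
step_arm(
  plan=[
    [36, [0, 0, 0], [0, 0, 0]],
    [36, [0, 0, 0], [0, 0, 0]],
    [36, [0, 0, 0], [0, 0, 0]],
    [36, [0, 0, 0.9], [0, 0, 0]],
    [36, [0, 0, 0.9], [0, 0, 0]],
    [36, [0, 0, 0.9], [0, 0, 0]],
    [36, [0, 0, 0.9], [0, 0, 0]],
    [36, [0, 0, 0], [0, 0, 0]],
  ],
)

```text
clock: 58.15
position: [519.5, 169.2, 395.3]
orientation: [0.002, 0.668, 0.744, 0.005]
contact_force: [0.8, 0.3, 0.5]
opening: 0.426
```

Run:
```python
from h import *
st(); save('end_side',vision.capture('side')); save('end_scene',vision.capture('scene')); st()
```

```text
t 58.15 pos [519.5 169.2 395.3] yaw 96.17 tiltz [0.01  0.005] F [0.8 0.3 0.5] T [-0.017  0.004 -0.017] op 36.4 j [ 0.02  0.67 -0.72  1.8   0.57  0.87 -0.85]
t 58.25 pos [518.5 167.8 391.2] yaw 96.16 tiltz [0.003 0.001] F [ 0.3 -0.9  0.8] T [0.009 0.043 0.04 ] op 35.8 j [ 0.02  0.68 -0.71  1.81  0.57  0.87 -0.85]
```

View pics/end_side.png

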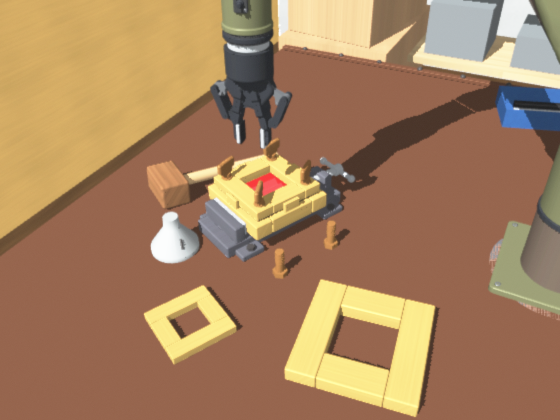

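View pics/end_scene.png

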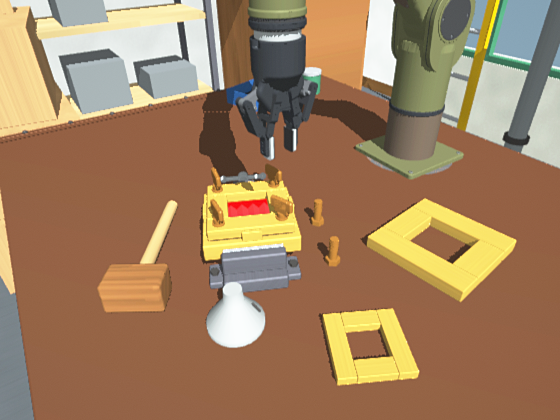

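The cover is seated level, with the wings turned. The mallet, lamp cap and bolts are where they were, and the gripper is clear of everything. I'm handing the job in.

Run:
```python
from h import *
print(manip.job_done()); st()
```

```text
the job is handed in; nothing more can be done
None
the job is handed in; nothing more can be done
```

I screwed the brass cover down with its four wing screws and handed the job in at about 58 s of the 72 s allowed. The job reports no verdict, so I can't confirm the pass directly.

- **Tightening:** I worked crosswise (a, c, b, d) throughout. I nipped each screw down about 0.8 rad, took them all down together in small steps, then brought each one home until the torque climbed.
- **Firmness:** On a re-check after all four were home, a held about 0.38 N m, c about 0.39 and b about 0.40. Single noisy readings on b went up to 0.49. I did not re-check d, which was last turned and read about 0.37.
- **Level and surroundings:** The last pictures show the cover seated and looking level, but I did not measure its tilt. The mallet, lamp cap, bolts and the two look-alike frames look unmoved, and the gripper was clear of everything.
- **Lower readings:** The thread drag on b and d measured slightly lower (0.15–0.19 N m) than the stated 0.2. I therefore also judged those two by how far the torque rose above their own running level.

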